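Set out the tea tins in a straight row

TASK

Pull the tea cabinet's drawer out to its stop, take out every tea tin and stand it on the pale strip of the serving board. Then hold the setting rule by its grip and push the whole row with its long edge until all tins stand in a straight line touching the brass rail: the fingers must not handle a tin at the rail, only the rule may bring it there (a tin knocked away from it may be lifted back onto the pale strip). Put the rule back standing on the cork pad, parallel to the rail, shut the drawer fully, and leave the other things on the table alone.

Things in the scene. Friction and masses are not known exactly. Their poses are not given: they have to be found in the camera images.
- board: Fixed dark serving board, 270 (x) x 330 (y) mm, top 12 mm above the table. Origin at table level; x points away from the robot, y along the board. Along the far edge a brass rail, 18 mm above the board, near face at x = +115 mm. Pale wood strip from x = -65 to +45 (y +-155), cork pad near the robot from x = -135 to -80 (y +-145), both flush. It stands left or right of the cabinet.
- rule_grip (a point): Loose setting rule, 0.3 kg: aluminium bar 30 (x) x 260 (y) x 25 mm high, with an upright wooden grip 30 (x) x 22 (y) mm at its middle, top 125 mm above the bar's underside. The point is on the grip's axis, 105 mm above the underside; y runs along the bar, z up. Both long faces are straight, 15 mm from the axis. Starts standing on the cork pad, about parallel to the rail.
- drawer (a joint): Travel of the cabinet's drawer in m: 0 shut, 0.17 at its stop, it slides toward the robot along the cabinet's -x; it stays where left, friction about 2 N plus 6 N per m/s. It starts shut or up to 10 mm open.
- drawer_handle (a point): Middle of the drawer's brass bar handle, 82 mm above the table: bar 12 (x) x 110 (y) x 14 mm, x pointing into the cabinet; 39 mm free behind it; posts at y = +-50. Red drawer front 18 mm thick, top 98 mm above the table. Inside, from x = 63 to 223 mm behind the handle, 272 mm wide, floor 20 mm and side and back walls 45 mm above the table. Moves with the drawer.
- cabinet_front (a point): Middle of the lower front edge of the fixed wooden tea cabinet, at table level: cabinet 230 deep (x, away from the robot), 310 wide (y), 112 mm high with a closed top. At the drawer's stop the whole inside of the drawer lies in front of this edge.
- tin0_mid (a point): Closed tea tin 0: upright cylinder 54 mm across, 70 mm high, black with red bands and a pink lid, 0.11 to 0.23 kg, lid fixed. Point at its centre, 35 mm above its foot, z up. Starts standing in the drawer, in a loose row along y. May be absent.
- tin1_mid (a point): Closed tea tin 1: upright cylinder 54 mm across, 70 mm high, black with red bands and a pink lid, 0.11 to 0.23 kg, lid fixed. Point at its centre, 35 mm above its foot, z up. Starts standing in the drawer, in a loose row along y. May be absent.
- tin2_mid (a point): Closed tea tin 2: upright cylinder 54 mm across, 70 mm high, black with red bands and a pink lid, 0.11 to 0.23 kg, lid fixed. Point at its centre, 35 mm above its foot, z up. Starts standing in the drawer, in a loose row along y. May be absent.
- tin3_mid (a point): Closed tea tin 3: upright cylinder 54 mm across, 70 mm high, black with red bands and a pink lid, 0.11 to 0.23 kg, lid fixed. Point at its centre, 35 mm above its foot, z up. Starts standing in the drawer, in a loose row along y. May be absent.
- mug_dark: Bystander, to be left alone: black mug with red bands, 78 mm across, 88 mm high, near the middle of the table; origin at its underside.
- mug_white: Bystander, to be left alone: white mug, 78 mm across, 88 mm high; origin at its underside.
- sugar: Bystander, to be left alone: blue sugar bowl 78 mm high; origin at its underside.
- coaster: Bystander, to be left alone: round teal coaster 96 mm across, 8 mm thick; origin at its underside.
- spoon: Bystander, to be left alone: spoon lying on the table; origin at its underside.

How it is judged:
By the outcome, as a careful person would: the job done as asked, in the order asked, and still so for the second after the job is handed in, with the robot touching nothing.
Of tin0, tin1, tin2, tin3 only 3 to 4 are there at a start; the rules pass over those that are not, and their reading is None.
At some moment in a run one of tin0, tin1, tin2, tin3 may be knocked a few centimetres aside while the robot is not near it.
It also fails if it takes over 210 s, if anything falls off the work surface, if the arm or the gripper's body presses on something with over 40 N, if the wrist force passes 120 N, or if a joint passes its speed limit or range.

ROBOT

A 6-joint arm with a two-finger parallel gripper is mounted at the origin on the work surface. World frame = base frame: x ahead of the robot, y to its left, z up, the work surface at z = 0. Lengths are in m, angles in rad, forces in N, time in s.
With the tool pointing down it reaches from about 0.325 to 0.9 m from the base axis. Payload 6.1 kg.
Tool frame: the origin (TCP) lies midway between the tips of the shut fingers; the grasp point (between the pads) lies 19 mm behind it (pinch_z is the distance from the TCP to the grasp point, in m); x points along the fingers, y is the direction in which the jaws open and shut, and the axes are right-handed (so a half turn about x gives the same grasp; the last joint's range is limited). The gripper opens to 85 mm and grips with 20 to 120 N. Pads are 22 mm wide; open, the fingers measure 114 mm over their backs; the gripper's body (76 mm by 85 mm) begins 54 mm behind the grasp point. The pads swing forward as they close: fully open they stand 13 mm farther back than shut.
Start: joints at [1.063, 0.22, 1.526, -0, 1.395, -0.126], TCP at [0.233, 0.58, 0.231] pointing down, gripper open.
Joint ranges: [-2.98, 2.98], [-0.91, 2.08], [0.09, 2.57], [-1.24, 4.39], [0.2, 2.65], [-2.68, 2.68]. Speed limits (rad/s): [2.57, 2.57, 3.01, 3.14, 3.14, 3.14].

INTERFACE

Orientations are given as a 3x3 rotation matrix whose columns are the frame's x, y, z axes.
In Python, from plant import state, camera, hand_in, pinch_z gives the robot as it stands.
- The arm moves only by the tool servo_tool, never from a script. Its argument "motion" is a list of rows, each an object of numbers: "rx", "ry", "rz": the turn, a rotation vector about the world's x, y, z in rad; "tx", "ty", "tz": the shift along the world's x, y, z in m; "grip": the opening, from 0 (shut) to 1 (fully open). A call has 1 to 20 rows; each row shifts and turns the commanded pose from where the row before left it; what a row does not reach is not made up. A row lasts 1/8 s, in which the tool goes at most 62.5 mm and 10.7 degrees, less where a joint would pass 70% of its speed; a pose out of reach is approached as far as the arm can. A call is refused whole if a number of a shift passes 0.0625 or a number of a turn 0.188, either way. A call with a gripper value outside its range is refused whole. The fingers move at their own pace and stop on an object; "squeeze" is the grip in N (left out, the last holds). Time passes only in rows, so rows that do not move let the fingers close. It gives the time, the measured TCP pose, the force and the opening at its end, in the units of the state.
- state(): the state, without advancing time (a new reading comes with each control period).
- camera(name): name is "side" or "top"; returns a dict with "img" (384x512x3 uint8, blue, green, red), "vfov" (degrees; the focal length in pixels is half the picture's height over the tangent of half this angle, whatever the lens; pixels are square), "cx", "cy" (the principal point, pixels), "rvec" (rotation vector, rad) and "tvec" (3), from world to camera coordinates, as OpenCV has them. Camera axes: x right, y down, z forward; pixel columns grow to the right and rows downward; lengths in m; the calibration is good to about 2 mm. A picture is of the moment at which its call begins. There is no depth.
- hand_in(): hands the job in, once; it reports no verdict.
The state is a dict: "clock": time; "qpos": joint angles; "joint_vel": joint speeds; "joint_efforts": joint torques, N m; "position": TCP position; "ee_rot": TCP orientation; "contact_force": force on the tool from outside, world axes, zero at the start; "torque": the same for the moment, N m; "finger_gap": finger opening in m.
Only numpy, scipy, OpenCV 4.12 (cv2) and the standard library are available. Lean on these libraries where they do the work, as an engineer would, in place of code of your own. Each camera call takes 0.05 s, during which the arm holds its last target.

## Working session

There is one attempt and no reset: what is moved stays moved. The work goes in short steps, Python scripts to look and compute and a tool call to move; the robot and the scene stay as the last step left them, time stands still between calls to the robot, and variables do not carry over. Pictures are saved under pics/ and viewed, and the job is handed in when it is done.

Besides the shell and the picture viewer there is one more tool, called after "Emit:" by a JSON object that holds its "op" and its "data", one argument or row to a line. servo_tool: Moves the arm, as the interface text tells. Its arguments: {"type":"object","properties":{"motion":{"type":"array","items":{"type":"object","properties":{"rx":{"type":"number"},"ry":{"type":"number"},"rz":{"type":"number"},"tx":{"type":"number"},"ty":{"type":"number"},"tz":{"type":"number"},"grip":{"type":"number"}}}},"squeeze":{"type":"number"}},"required":["motion"]}

```bash
ls; mkdir -p pics
cat > h.py <<'E'
import numpy as np, cv2
from plant import state, camera, hand_in, pinch_z
def cam(n):
    c=camera(n); f=c["img"].shape[0]/2/np.tan(np.radians(c["vfov"])/2)
    c["K"]=np.array([[f,0,c["cx"]],[0,f,c["cy"]],[0,0,1]]); c["R"]=cv2.Rodrigues(np.array(c["rvec"],float))[0]; c["t"]=np.array(c["tvec"],float).reshape(3)
    c["C"]=-c["R"].T@c["t"]; return c
def ray(c,uv):
    d=c["R"].T@np.linalg.inv(c["K"])@np.array([uv[0],uv[1],1.0]); return d
def atz(c,uv,z):
    d=ray(c,uv); s=(z-c["C"][2])/d[2]; return c["C"]+s*d
def proj(c,P):
    p=c["R"]@np.array(P,float)+c["t"]; p=c["K"]@p; return p[:2]/p[2]
def tri(c1,uv1,c2,uv2):
    A=[];b=[]
    for c,uv in((c1,uv1),(c2,uv2)):
        d=ray(c,uv); d/=np.linalg.norm(d); M=np.eye(3)-np.outer(d,d); A.append(M); b.append(M@c["C"])
    A=np.vstack(A);b=np.hstack(b); x=np.linalg.lstsq(A,b,rcond=None)[0]; return x, np.linalg.norm(A@x-b)
E
python3 - <<'E'
from h import *
np.set_printoptions(precision=4,suppress=True)
for n in("side","top"):
    c=cam(n); cv2.imwrite(f"pics/{n}0.png",c["img"]); print(n,c["C"],c["vfov"],c["cx"],c["cy"],c["R"])
s=state(); print(s, pinch_z)
E
```

```text
pics
side [ 0.4641 -1.1008  1.3366] 47.98169141882731 253.45002496290599 196.83619308626743 [[ 0.9989 -0.047  -0.0024]
 [-0.0367 -0.7467 -0.6642]
 [ 0.0294  0.6635 -0.7476]]
top [ 0.3582 -0.0294  1.6813] 50.21002125647738 253.63028410171682 192.64275960771954 [[ 0.0107 -0.9999 -0.012 ]
 [-0.9952 -0.0094 -0.0972]
 [ 0.0971  0.013  -0.9952]]
{'clock': 0.1, 'qpos': array([ 1.0629,  0.2212,  1.5275, -0.    ,  1.3947, -0.1261]), 'joint_vel': array([ 0.0002, -0.0018, -0.0037, -0.0002, -0.0011, -0.001 ]), 'joint_efforts': array([  0.0006, -49.8246, -39.0545,  -0.0001,   0.0057,  -0.0001]), 'position': array([0.2326, 0.5795, 0.2303]), 'ee_rot': array([[-0.0009,  0.3726,  0.928 ],
       [-0.0015,  0.928 , -0.3726],
       [-1.    , -0.0018, -0.0002]]), 'contact_force': array([-0.4357,  0.0661,  0.1958]), 'torque': array([ 0.0147, -0.0436, -0.0291]), 'finger_gap': 0.08527941409199784} 0.0187
```

View pics/side0.png

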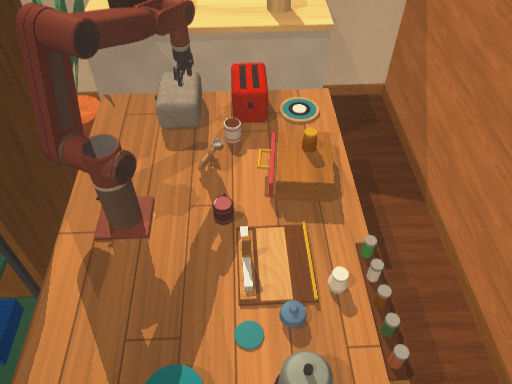

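View pics/top0.png

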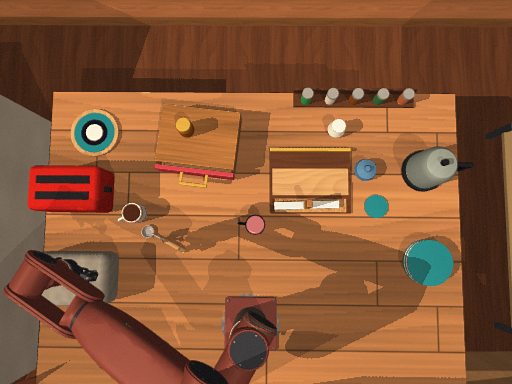

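The side view shows the cabinet at about (305,160), its handle at (263,158) and the board at about (278,263). The top view shows the cabinet at (198,140), handle (193,180), the board between (270,148) and (352,213), and the rule's grip near (309,203). I'll enlarge both for measuring.

Run:
```python
import cv2
a=cv2.imread("pics/top0.png"); s=cv2.imread("pics/side0.png")
cv2.imwrite("pics/t_cab.png",cv2.resize(a[95:195,145:255],None,fx=6,fy=6,interpolation=cv2.INTER_CUBIC)[:600])
cv2.imwrite("pics/t_board.png",cv2.resize(a[140:222,260:362],None,fx=7,fy=7,interpolation=cv2.INTER_CUBIC))
cv2.imwrite("pics/s_cab.png",cv2.resize(s[120:210,245:345],None,fx=6,fy=6,interpolation=cv2.INTER_CUBIC))
cv2.imwrite("pics/s_board.png",cv2.resize(s[215:310,225:325],None,fx=6,fy=6,interpolation=cv2.INTER_CUBIC))
```

```text
(no output)
```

View pics/t_cab.png

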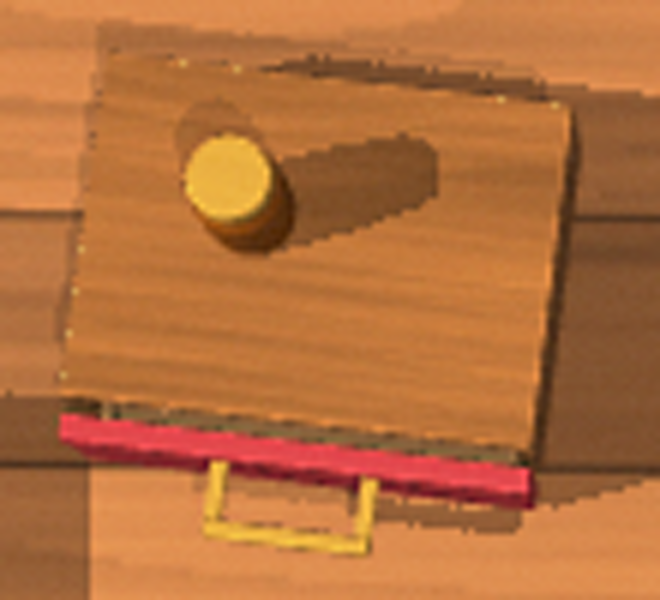

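View pics/t_board.png

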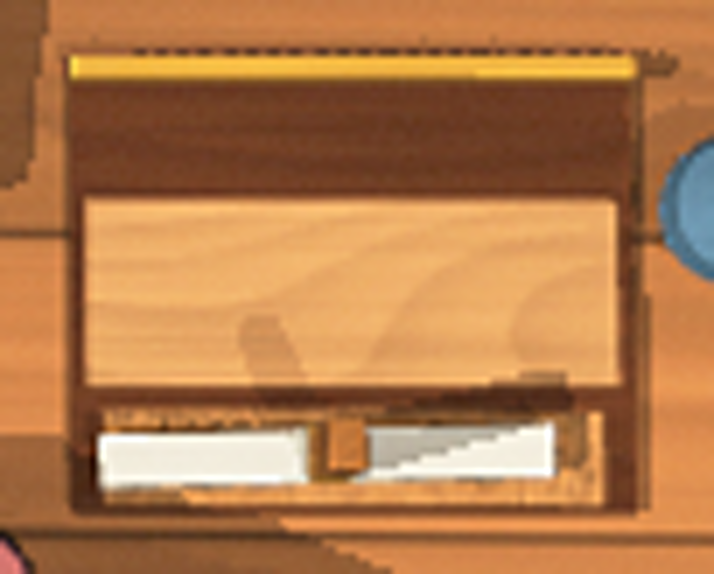

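View pics/s_cab.png

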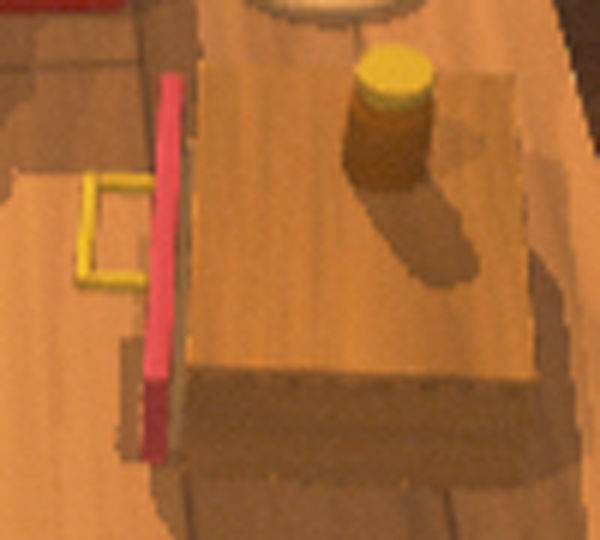

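View pics/s_board.png

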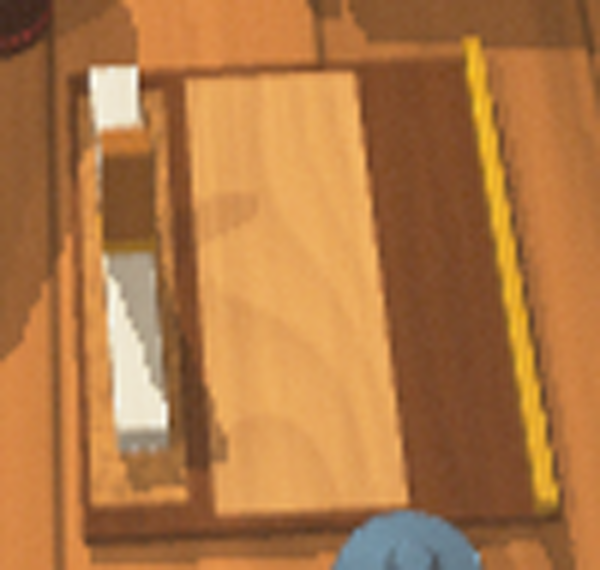

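Run:
```python
from h import *
np.set_printoptions(precision=4,suppress=True)
t=cam("top"); s=cam("side")
def q(x,y,ox,oy,f): return ((x+.5)/f-.5+ox,(y+.5)/f-.5+oy)
T=lambda x,y: q(x,y,260,140,7); C=lambda x,y:q(x,y,145,95,6)
S=lambda x,y: q(x,y,245,120,6); SB=lambda x,y:q(x,y,225,215,6)
print("strip corners top z=.012"); 
for p in((83,197),(617,200),(622,387),(86,386)): print(atz(t,T(*p),.012))
print("strip tri"); 
for p,k in(((83,197),(358,70)),((617,200),(410,507)),((622,387),(215,517)),((86,386),(185,79))): print(tri(t,T(*p),s,SB(*k)), atz(s,SB(*k),.012))
print("rail near edge top z=.03"); 
for p in((70,79),(637,79)): print(atz(t,T(*p),.03))
print("rail ends tri",tri(t,T(70,67),s,SB(472,38)),tri(t,T(637,67),s,SB(548,508)))
print("bar corners z=.037")
for p in((98,434),(99,489),(554,424),(554,476)): print(atz(t,T(*p),.037))
print("grip top"); print(tri(t,T(348,443),s,SB(130,140)), atz(t,T(348,443),.137))
print("handle", tri(t,C(206,533),s,S(92,178)),tri(t,C(370,548),s,S(84,282)))
print(atz(t,C(208,530),.089),atz(t,C(368,547),.089))
print("cab top tri", tri(t,C(530,455),s,S(187,368)),tri(t,C(570,105),s,S(537,376)),tri(t,C(62,393),s,S(200,65)))
for p in((62,393),(530,455),(570,105),(105,52)): print(atz(t,C(*p),.112))
print("front red top", tri(t,C(62,420),s,S(172,75)),tri(t,C(530,485),s,S(155,378)))
```

```text
strip corners top z=.012
[ 0.6248 -0.0798  0.012 ]
[ 0.6258 -0.3929  0.012 ]
[ 0.5156 -0.3945  0.012 ]
[ 0.5132 -0.0822  0.012 ]
strip tri
(array([ 0.6271, -0.0799,  0.0074]), np.float64(0.002204817377624501)) [ 0.6281 -0.0832  0.012 ]
(array([ 0.6274, -0.3935,  0.0088]), np.float64(0.001546641025059549)) [ 0.6281 -0.3951  0.012 ]
(array([ 0.5168, -0.3949,  0.0097]), np.float64(0.0013309427646585998)) [ 0.5176 -0.396   0.012 ]
(array([ 0.515 , -0.0823,  0.0082]), np.float64(0.0019963185894771493)) [ 0.5163 -0.085   0.012 ]
rail near edge top z=.03
[ 0.6915 -0.0712  0.03  ]
[ 0.6943 -0.4014  0.03  ]
rail ends tri (array([ 0.701 , -0.0712,  0.0252]), np.float64(0.0019426670985399732)) (array([ 0.704 , -0.4038,  0.0199]), np.float64(0.0007047216088257705))
bar corners z=.037
[ 0.4833 -0.0885  0.037 ]
[ 0.4517 -0.0893  0.037 ]
[ 0.4916 -0.3499  0.037 ]
[ 0.4617 -0.3496  0.037 ]
grip top
(array([ 0.4752, -0.22  ,  0.1323]), np.float64(0.0037721481303880067)) [ 0.4721 -0.2196  0.137 ]
handle (array([0.5512, 0.2867, 0.0804]), np.float64(0.004346144320683988)) (array([0.5407, 0.1781, 0.0829]), np.float64(0.0025396400905542977))
[0.5491 0.2835 0.089 ] [0.5389 0.1785 0.089 ]
cab top tri (array([0.6014, 0.0729, 0.1034]), np.float64(0.004420526576470567)) (array([0.8307, 0.0498, 0.1085]), np.float64(0.001657319015001571)) (array([0.6375, 0.3781, 0.1059]), np.float64(0.0020761256828706453))
[0.6349 0.3764 0.112 ]
[0.597  0.0722 0.112 ]
[0.8285 0.0496 0.112 ]
[0.862  0.3558 0.112 ]
front red top (array([0.6192, 0.3798, 0.0962]), np.float64(0.000789680893101722)) (array([0.5818, 0.0731, 0.095 ]), np.float64(0.0027080252039244296))
```

Emit:
{"op": "servo_tool", "data": {
  "motion": [
    {"tx": 0.0312, "ty": -0.0348, "rz": -0.1289, "grip": 0.5},
    {"tx": 0.0312, "ty": -0.0348, "rz": -0.1289},
    {"tx": 0.0312, "ty": -0.0348, "rz": -0.1289},
    {"tx": 0.0312, "ty": -0.0348, "rz": -0.1289},
    {"tx": 0.0312, "ty": -0.0348, "rz": -0.1289},
    {"tx": 0.0312, "ty": -0.0348, "rz": -0.1289},
    {"tx": 0.0312, "ty": -0.0348, "rz": -0.1289},
    {"tx": 0.0312, "ty": -0.0348, "rz": -0.1289},
    {"tx": 0.0312, "ty": -0.0348, "rz": -0.1289},
    {"tx": 0.0312, "ty": -0.0348, "rz": -0.1289},
    {"tz": -0.04},
    {"tz": -0.04},
    {}
  ]
}}

```text
$.motion[0]: bad value
```

Emit:
{"op": "servo_tool", "data": {
  "motion": [
    {"tx": 0.031, "ty": -0.035, "rz": -0.13, "grip": 0.5}
  ]
}}

```text
$.motion[0]: bad value
```

Emit:
{"op": "servo_tool", "data": {
  "motion": [
    {"rx": 0, "ry": 0, "rz": -0.13, "tx": 0.031, "ty": -0.035, "tz": 0, "grip": 0.5}
  ]
}}

```text
clock: 0.32
position: [0.2625, 0.5459, 0.2308]
ee_rot: [[-0.001, 0.489, 0.872], [0.0, 0.872, -0.489], [-1.0, -0.0, -0.001]]
contact_force: [1.4, -0.7, -0.1]
finger_gap: 0.0698
```

Emit:
{"op": "servo_tool", "data": {
  "motion": [
    {"rx": 0, "ry": 0, "rz": -0.129, "tx": 0.0314, "ty": -0.0349, "tz": 0, "grip": 0.5},
    {"rx": 0, "ry": 0, "rz": -0.129, "tx": 0.0314, "ty": -0.0349, "tz": 0, "grip": 0.5},
    {"rx": 0, "ry": 0, "rz": -0.129, "tx": 0.0314, "ty": -0.0349, "tz": 0, "grip": 0.5},
    {"rx": 0, "ry": 0, "rz": -0.129, "tx": 0.0314, "ty": -0.0349, "tz": 0, "grip": 0.5},
    {"rx": 0, "ry": 0, "rz": -0.129, "tx": 0.0314, "ty": -0.0349, "tz": 0, "grip": 0.5},
    {"rx": 0, "ry": 0, "rz": -0.129, "tx": 0.0314, "ty": -0.0349, "tz": 0, "grip": 0.5},
    {"rx": 0, "ry": 0, "rz": -0.129, "tx": 0.0314, "ty": -0.0349, "tz": 0, "grip": 0.5},
    {"rx": 0, "ry": 0, "rz": -0.129, "tx": 0.0314, "ty": -0.0349, "tz": 0, "grip": 0.5},
    {"rx": 0, "ry": 0, "rz": -0.129, "tx": 0.0314, "ty": -0.0349, "tz": 0, "grip": 0.5},
    {"rx": 0, "ry": 0, "rz": 0, "tx": 0, "ty": 0, "tz": -0.05, "grip": 0.5},
    {"rx": 0, "ry": 0, "rz": 0, "tx": 0, "ty": 0, "tz": -0.04, "grip": 0.5},
    {"rx": 0, "ry": 0, "rz": 0, "tx": 0, "ty": 0, "tz": 0, "grip": 0.5}
  ]
}}

```text
clock: 1.82
position: [0.5434, 0.2298, 0.1371]
ee_rot: [[-0.008, 0.995, -0.102], [-0.002, -0.102, -0.995], [-1.0, -0.008, 0.003]]
contact_force: [-0.2, -0.2, 1.1]
finger_gap: 0.0423
```

Run:
```python
from h import *
s=cam("side"); t=cam("top"); print(state()["position"])
cv2.imwrite("pics/s1.png",cv2.resize(s["img"][100:210,225:345],None,fx=5,fy=5,interpolation=cv2.INTER_CUBIC))
```

```text
[0.54681177 0.23110692 0.14221924]
```

View pics/s1.png

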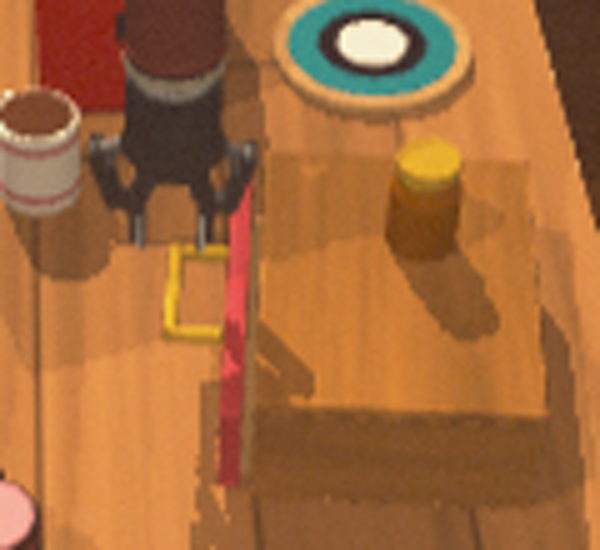

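The gripper is lined up above the handle: fingertips at (138,243) and (202,243), bar from (175,250) to (168,335) in the crop. I'll descend and close.

Emit:
{"op": "servo_tool", "data": {
  "motion": [
    {"rx": 0, "ry": 0, "rz": 0, "tx": -0.002, "ty": 0, "tz": -0.04, "grip": 0.5},
    {"rx": 0, "ry": 0, "rz": 0, "tx": 0, "ty": 0, "tz": -0.034, "grip": 0.5},
    {"rx": 0, "ry": 0, "rz": 0, "tx": 0, "ty": 0, "tz": 0, "grip": 0.5},
    {"rx": 0, "ry": 0, "rz": 0, "tx": 0, "ty": 0, "tz": 0, "grip": 0},
    {"rx": 0, "ry": 0, "rz": 0, "tx": 0, "ty": 0, "tz": 0, "grip": 0},
    {"rx": 0, "ry": 0, "rz": 0, "tx": 0, "ty": 0, "tz": 0, "grip": 0},
    {"rx": 0, "ry": 0, "rz": 0, "tx": 0, "ty": 0, "tz": 0, "grip": 0}
  ],
  "squeeze": 40
}}

```text
clock: 2.8
position: [0.5466, 0.2316, 0.0705]
ee_rot: [[0.005, 0.995, -0.102], [0.002, -0.102, -0.995], [-1.0, 0.005, -0.002]]
contact_force: [-1.2, 0.5, 6.2]
finger_gap: 0.011
```

Emit:
{"op": "servo_tool", "data": {
  "motion": [
    {"rx": 0, "ry": 0, "rz": 0, "tx": -0.0149, "ty": 0.0016, "tz": 0, "grip": 0},
    {"rx": 0, "ry": 0, "rz": 0, "tx": -0.0149, "ty": 0.0016, "tz": 0, "grip": 0},
    {"rx": 0, "ry": 0, "rz": 0, "tx": -0.0149, "ty": 0.0016, "tz": 0, "grip": 0},
    {"rx": 0, "ry": 0, "rz": 0, "tx": -0.0149, "ty": 0.0016, "tz": 0, "grip": 0},
    {"rx": 0, "ry": 0, "rz": 0, "tx": -0.0149, "ty": 0.0016, "tz": 0, "grip": 0},
    {"rx": 0, "ry": 0, "rz": 0, "tx": -0.0149, "ty": 0.0016, "tz": 0, "grip": 0},
    {"rx": 0, "ry": 0, "rz": 0, "tx": -0.0149, "ty": 0.0016, "tz": 0, "grip": 0},
    {"rx": 0, "ry": 0, "rz": 0, "tx": -0.0149, "ty": 0.0016, "tz": 0, "grip": 0},
    {"rx": 0, "ry": 0, "rz": 0, "tx": -0.0149, "ty": 0.0016, "tz": 0, "grip": 0},
    {"rx": 0, "ry": 0, "rz": 0, "tx": -0.01, "ty": 0.001, "tz": 0, "grip": 0},
    {"rx": 0, "ry": 0, "rz": 0, "tx": -0.005, "ty": 0.0005, "tz": 0, "grip": 0},
    {"rx": 0, "ry": 0, "rz": 0, "tx": 0, "ty": 0, "tz": 0, "grip": 0}
  ]
}}

```text
clock: 4.3
position: [0.3971, 0.2479, 0.0704]
ee_rot: [[0.005, 0.995, -0.102], [0.002, -0.102, -0.995], [-1.0, 0.005, -0.003]]
contact_force: [-1.3, -0.9, 12.6]
finger_gap: 0.0112
```

Emit:
{"op": "servo_tool", "data": {
  "motion": [
    {"rx": 0, "ry": 0, "rz": 0, "tx": -0.004, "ty": 0.0004, "tz": 0.001, "grip": 0},
    {"rx": 0, "ry": 0, "rz": 0, "tx": -0.004, "ty": 0.0004, "tz": 0.001, "grip": 0},
    {"rx": 0, "ry": 0, "rz": 0, "tx": 0, "ty": 0, "tz": 0, "grip": 0}
  ]
}}

```text
clock: 4.68
position: [0.3876, 0.2489, 0.0705]
ee_rot: [[0.002, 0.995, -0.102], [0.003, -0.102, -0.995], [-1.0, 0.001, -0.003]]
contact_force: [-0.4, 4.3, 5.9]
finger_gap: 0.0112
```

Emit:
{"op": "servo_tool", "data": {
  "motion": [
    {"rx": 0, "ry": 0, "rz": 0, "tx": -0.003, "ty": 0.0003, "tz": 0, "grip": 0},
    {"rx": 0, "ry": 0, "rz": 0, "tx": -0.002, "ty": 0.0002, "tz": 0, "grip": 0},
    {"rx": 0, "ry": 0, "rz": 0, "tx": 0, "ty": 0, "tz": 0, "grip": 0}
  ]
}}

```text
clock: 5.05
position: [0.3862, 0.2491, 0.0705]
ee_rot: [[0.009, 0.995, -0.102], [0.003, -0.102, -0.995], [-1.0, 0.009, -0.004]]
contact_force: [16.5, 4.5, -9.0]
finger_gap: 0.0109
```

Emit:
{"op": "servo_tool", "data": {
  "motion": [
    {"rx": 0, "ry": 0, "rz": 0, "tx": 0.003, "ty": 0, "tz": 0, "grip": 0.5},
    {"rx": 0, "ry": 0, "rz": 0, "tx": 0, "ty": 0, "tz": 0, "grip": 0.5},
    {"rx": 0, "ry": 0, "rz": 0, "tx": 0, "ty": 0, "tz": 0, "grip": 0.5},
    {"rx": 0, "ry": 0, "rz": 0, "tx": 0, "ty": 0, "tz": 0.04, "grip": 0.5},
    {"rx": 0, "ry": 0, "rz": 0, "tx": 0, "ty": 0, "tz": 0.05, "grip": 0.5},
    {"rx": 0, "ry": 0, "rz": 0, "tx": 0, "ty": -0.04, "tz": 0.04, "grip": 0.7},
    {"rx": 0, "ry": 0, "rz": 0, "tx": 0, "ty": -0.05, "tz": 0.03, "grip": 0.9},
    {"rx": 0, "ry": 0, "rz": 0, "tx": 0, "ty": -0.06, "tz": 0, "grip": 0.9},
    {"rx": 0, "ry": 0, "rz": 0, "tx": 0, "ty": -0.06, "tz": 0, "grip": 0.9},
    {"rx": 0, "ry": 0, "rz": 0, "tx": 0, "ty": -0.05, "tz": 0, "grip": 0.9},
    {"rx": 0, "ry": 0, "rz": 0, "tx": 0, "ty": 0, "tz": 0, "grip": 0.9}
  ]
}}

```text
clock: 6.42
position: [0.3849, -0.0147, 0.2292]
ee_rot: [[-0.0, 0.994, -0.108], [-0.001, -0.108, -0.994], [-1.0, -0.0, 0.001]]
contact_force: [-0.5, 1.1, 0.0]
finger_gap: 0.0768
```

Run:
```python
from h import *
s=cam("side"); t=cam("top"); print(state()["position"])
cv2.imwrite("pics/s2.png",s["img"]);cv2.imwrite("pics/t2.png",t["img"])
cv2.imwrite("pics/s2c.png",cv2.resize(s["img"][110:220,215:335],None,fx=5,fy=5,interpolation=cv2.INTER_CUBIC))
cv2.imwrite("pics/t2c.png",cv2.resize(t["img"][130:235,145:255],None,fx=5,fy=5,interpolation=cv2.INTER_CUBIC))
```

```text
[ 0.38503817 -0.01189725  0.22908378]
```

View pics/s2c.png

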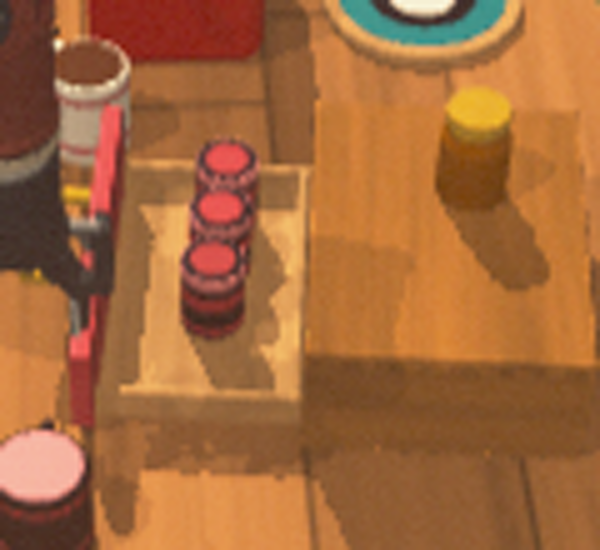

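View pics/t2c.png

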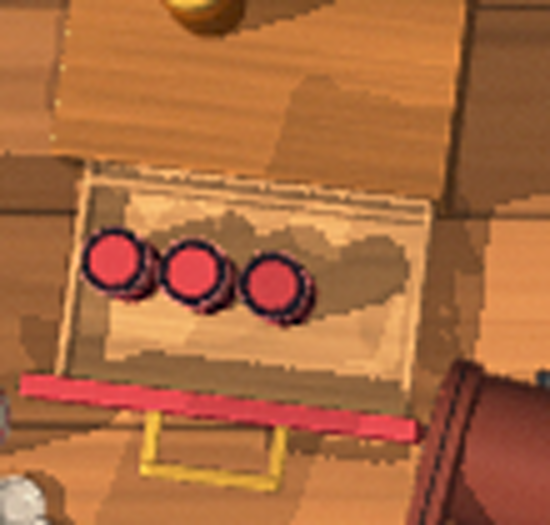

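Three tins are in the drawer, standing upright. Lids in the top crop are at (115,262), (193,272) and (272,286), and in the side crop at (228,159), (221,210) and (214,260).

```bash
cat >> h.py <<'E'
def blobs(c,rect):
    x0,y0,x1,y1=rect; im=c["img"][y0:y1,x0:x1].astype(int); b,g,r=im[...,0],im[...,1],im[...,2]
    m=((r>120)&(g<r*0.55)&(b>g*0.9)&(b<r*0.75)).astype(np.uint8)
    n,l,st,ce=cv2.connectedComponentsWithStats(m,connectivity=4)
    return [(ce[i]+[x0,y0],st[i,4]) for i in range(1,n) if st[i,4]>=15]
E
python3 - <<'E'
from h import *
np.set_printoptions(precision=4,suppress=True)
t=cam("top"); s=cam("side")
bt=blobs(t,(150,165,225,203)); bs=blobs(s,(246,130,270,175))
for b in bt: print("t",b, atz(t,b[0],.09))
for b in bs: print("s",b, atz(s,b[0],.09))
for a in bt:
  for b in bs:
    x,e=tri(t,a[0],s,b[0])
    if e<.01: print(x,e)
E
```

```text
t (array([167.2133, 181.5733]), np.int32(75)) [0.5538 0.3308 0.09  ]
t (array([182.973 , 183.8919]), np.int32(74)) [0.5453 0.2686 0.09  ]
t (array([199.0267, 186.56  ]), np.int32(75)) [0.5353 0.2053 0.09  ]
s (array([259.9149, 141.3617]), np.int32(47)) [0.5565 0.3277 0.09  ]
s (array([258.6038, 150.9434]), np.int32(53)) [0.5474 0.2663 0.09  ]
s (array([257.1702, 161.1702]), np.int32(47)) [0.538  0.2037 0.09  ]
[0.5556 0.3318 0.0862] 0.0017405582290806714
[0.5575 0.3467 0.0177] 0.007419567119822005
[0.5452 0.2579 0.1498] 0.009752317188269249
[0.5466 0.2692 0.0872] 0.001403305982932598
[0.5481 0.2819 0.0164] 0.00819073816785952
[0.5368 0.2058 0.0878] 0.001777194841936383
```

Emit:
{"op": "servo_tool", "data": {
  "motion": [
    {"rx": 0, "ry": 0, "rz": 0, "tx": 0.0304, "ty": 0.0433, "tz": 0, "grip": 1},
    {"rx": 0, "ry": 0, "rz": 0, "tx": 0.0304, "ty": 0.0433, "tz": 0, "grip": 1},
    {"rx": 0, "ry": 0, "rz": 0, "tx": 0.0304, "ty": 0.0433, "tz": 0, "grip": 1},
    {"rx": 0, "ry": 0, "rz": 0, "tx": 0.0304, "ty": 0.0433, "tz": 0, "grip": 1},
    {"rx": 0, "ry": 0, "rz": 0, "tx": 0.0304, "ty": 0.0433, "tz": 0, "grip": 1},
    {"rx": 0, "ry": 0, "rz": 0, "tx": 0, "ty": 0, "tz": -0.04, "grip": 1},
    {"rx": 0, "ry": 0, "rz": 0, "tx": 0, "ty": 0, "tz": -0.04, "grip": 1},
    {"rx": 0, "ry": 0, "rz": 0, "tx": 0, "ty": 0, "tz": 0, "grip": 1},
    {"rx": 0, "ry": 0, "rz": 0, "tx": 0, "ty": 0, "tz": 0, "grip": 1}
  ]
}}

```text
clock: 7.75
position: [0.5376, 0.2058, 0.1507]
ee_rot: [[0.001, 0.995, -0.1], [0.0, -0.1, -0.995], [-1.0, 0.001, -0.001]]
contact_force: [-0.2, 0.2, 1.3]
finger_gap: 0.0851
```

Run:
```python
from h import *
print(state()["position"])
s=cam("side"); 
cv2.imwrite("pics/s3c.png",cv2.resize(s["img"][90:210,215:335],None,fx=5,fy=5,interpolation=cv2.INTER_CUBIC))
```

```text
[0.53763923 0.20584673 0.15065653]
```

View pics/s3c.png

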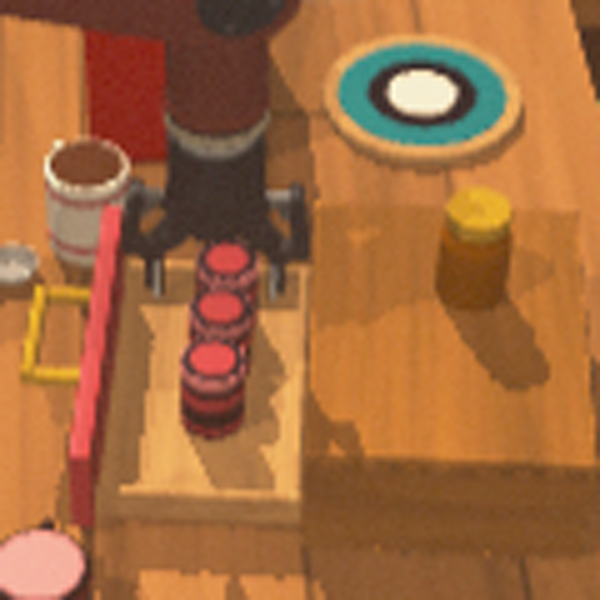

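The open fingers, at (157,280) and (277,280), straddle the nearest tin at (215,360). Next is the descent and grasp.

Emit:
{"op": "servo_tool", "data": {
  "motion": [
    {"rx": 0, "ry": 0, "rz": 0, "tx": 0, "ty": -0.001, "tz": -0.04, "grip": 1},
    {"rx": 0, "ry": 0, "rz": 0, "tx": 0, "ty": 0, "tz": -0.04, "grip": 1},
    {"rx": 0, "ry": 0, "rz": 0, "tx": 0, "ty": 0, "tz": -0.019, "grip": 1},
    {"rx": 0, "ry": 0, "rz": 0, "tx": 0, "ty": 0, "tz": 0, "grip": 1},
    {"rx": 0, "ry": 0, "rz": 0, "tx": 0, "ty": 0, "tz": 0, "grip": 0},
    {"rx": 0, "ry": 0, "rz": 0, "tx": 0, "ty": 0, "tz": 0, "grip": 0},
    {"rx": 0, "ry": 0, "rz": 0, "tx": 0, "ty": 0, "tz": 0, "grip": 0},
    {"rx": 0, "ry": 0, "rz": 0, "tx": 0, "ty": 0, "tz": 0, "grip": 0}
  ],
  "squeeze": 40
}}

```text
clock: 8.8
position: [0.5389, 0.204, 0.0525]
ee_rot: [[0.003, 0.995, -0.102], [0.001, -0.102, -0.995], [-1.0, 0.003, -0.001]]
contact_force: [-0.1, -0.2, 6.6]
finger_gap: 0.053
```

Emit:
{"op": "servo_tool", "data": {
  "motion": [
    {"rx": 0, "ry": 0, "rz": 0, "tx": 0, "ty": 0, "tz": 0.03, "grip": 0},
    {"rx": 0, "ry": 0, "rz": 0, "tx": 0, "ty": 0, "tz": 0.06, "grip": 0},
    {"rx": 0, "ry": 0, "rz": 0, "tx": 0, "ty": 0, "tz": 0.06, "grip": 0},
    {"rx": 0, "ry": 0, "rz": 0, "tx": 0.002, "ty": -0.03, "tz": 0, "grip": 0},
    {"rx": 0, "ry": 0, "rz": 0, "tx": 0.005, "ty": -0.05, "tz": 0, "grip": 0},
    {"rx": 0, "ry": 0, "rz": 0, "tx": 0.005, "ty": -0.05, "tz": 0, "grip": 0},
    {"rx": 0, "ry": 0, "rz": 0, "tx": 0.005, "ty": -0.05, "tz": 0, "grip": 0},
    {"rx": 0, "ry": 0, "rz": 0, "tx": 0.005, "ty": -0.05, "tz": 0, "grip": 0},
    {"rx": 0, "ry": 0, "rz": 0, "tx": 0.005, "ty": -0.05, "tz": 0, "grip": 0},
    {"rx": 0, "ry": 0, "rz": 0, "tx": 0.005, "ty": -0.05, "tz": 0, "grip": 0},
    {"rx": 0, "ry": 0, "rz": 0, "tx": 0, "ty": -0.037, "tz": 0, "grip": 0},
    {"rx": 0, "ry": 0, "rz": 0, "tx": 0, "ty": 0, "tz": -0.05, "grip": 0},
    {"rx": 0, "ry": 0, "rz": 0, "tx": 0, "ty": 0, "tz": -0.05, "grip": 0},
    {"rx": 0, "ry": 0, "rz": 0, "tx": 0, "ty": 0, "tz": -0.03, "grip": 0},
    {"rx": 0, "ry": 0, "rz": 0, "tx": 0, "ty": 0, "tz": 0, "grip": 0},
    {"rx": 0, "ry": 0, "rz": 0, "tx": 0, "ty": 0, "tz": 0, "grip": 0}
  ]
}}

```text
clock: 10.8
position: [0.5705, -0.1639, 0.0721]
ee_rot: [[0.002, 0.995, -0.102], [-0.001, -0.102, -0.995], [-1.0, 0.002, 0.001]]
contact_force: [0.6, 0.3, -1.5]
finger_gap: 0.053
```

Run:
```python
from h import *
print(state()["position"])
s=cam("side"); 
cv2.imwrite("pics/s4c.png",cv2.resize(s["img"][180:310,215:345],None,fx=4.5,fy=4.5,interpolation=cv2.INTER_CUBIC))
```

```text
[ 0.57054427 -0.16388837  0.07213967]
```

View pics/s4c.png

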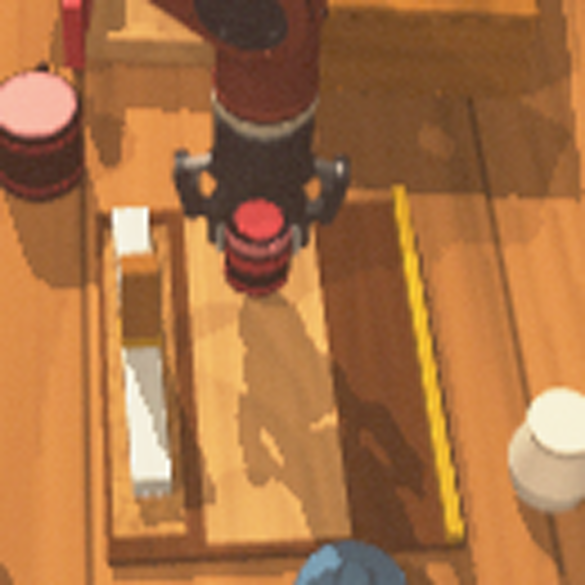

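The tin is held upright over the pale strip at (258,250) in the crop, clear of the rule. I'll lower it, release and go on.

Emit:
{"op": "servo_tool", "data": {
  "motion": [
    {"rx": 0, "ry": 0, "rz": 0, "tx": 0, "ty": 0, "tz": -0.015, "grip": 0},
    {"rx": 0, "ry": 0, "rz": 0, "tx": 0, "ty": 0, "tz": -0.008, "grip": 0},
    {"rx": 0, "ry": 0, "rz": 0, "tx": 0, "ty": 0, "tz": -0.003, "grip": 0},
    {"rx": 0, "ry": 0, "rz": 0, "tx": 0, "ty": 0, "tz": 0, "grip": 0}
  ]
}}

```text
clock: 11.35
position: [0.5691, -0.1633, 0.0447]
ee_rot: [[-0.001, 0.995, -0.102], [0.0, -0.102, -0.995], [-1.0, -0.001, -0.0]]
contact_force: [-2.1, 0.9, 3.4]
finger_gap: 0.0535
```

Emit:
{"op": "servo_tool", "data": {
  "motion": [
    {"rx": 0, "ry": 0, "rz": 0, "tx": 0, "ty": 0, "tz": 0, "grip": 0.6},
    {"rx": 0, "ry": 0, "rz": 0, "tx": 0, "ty": 0, "tz": 0, "grip": 1},
    {"rx": 0, "ry": 0, "rz": 0, "tx": 0, "ty": 0, "tz": 0, "grip": 1},
    {"rx": 0, "ry": 0, "rz": 0, "tx": 0, "ty": 0, "tz": 0.04, "grip": 1},
    {"rx": 0, "ry": 0, "rz": 0, "tx": 0, "ty": 0, "tz": 0.06, "grip": 1},
    {"rx": 0, "ry": 0, "rz": 0, "tx": 0, "ty": 0, "tz": 0.04, "grip": 1},
    {"rx": 0, "ry": 0, "rz": 0, "tx": -0.0025, "ty": 0.048, "tz": 0, "grip": 1},
    {"rx": 0, "ry": 0, "rz": 0, "tx": -0.0025, "ty": 0.048, "tz": 0, "grip": 1},
    {"rx": 0, "ry": 0, "rz": 0, "tx": -0.0025, "ty": 0.048, "tz": 0, "grip": 1},
    {"rx": 0, "ry": 0, "rz": 0, "tx": -0.0025, "ty": 0.048, "tz": 0, "grip": 1},
    {"rx": 0, "ry": 0, "rz": 0, "tx": -0.0025, "ty": 0.048, "tz": 0, "grip": 1},
    {"rx": 0, "ry": 0, "rz": 0, "tx": -0.0025, "ty": 0.048, "tz": 0, "grip": 1},
    {"rx": 0, "ry": 0, "rz": 0, "tx": -0.0025, "ty": 0.048, "tz": 0, "grip": 1},
    {"rx": 0, "ry": 0, "rz": 0, "tx": -0.0025, "ty": 0.048, "tz": 0, "grip": 1},
    {"rx": 0, "ry": 0, "rz": 0, "tx": -0.0025, "ty": 0.047, "tz": 0, "grip": 1},
    {"rx": 0, "ry": 0, "rz": 0, "tx": 0, "ty": 0, "tz": -0.03, "grip": 1},
    {"rx": 0, "ry": 0, "rz": 0, "tx": 0, "ty": 0, "tz": 0, "grip": 1},
    {"rx": 0, "ry": 0, "rz": 0, "tx": 0, "ty": 0, "tz": 0, "grip": 1}
  ]
}}

```text
clock: 13.6
position: [0.5472, 0.2672, 0.1548]
ee_rot: [[0.0, 0.995, -0.102], [-0.0, -0.102, -0.995], [-1.0, 0.0, 0.0]]
contact_force: [-0.6, 0.2, 0.4]
finger_gap: 0.0854
```

Run:
```python
from h import *
np.set_printoptions(precision=4,suppress=True)
print(state()["position"])
s=cam("side"); cv2.imwrite("pics/s5.png",s["img"])
for b in blobs(s,(246,130,270,175)): print("s",b, atz(s,b[0],.088))
for b in blobs(s,(255,195,310,280)): print("board",b, atz(s,b[0],.082))
```

```text
[0.5472 0.2672 0.1548]
s (array([259.8444, 141.4667]), np.int32(45)) [0.5563 0.3293 0.088 ]
s (array([258.74, 151.02]), np.int32(50)) [0.5481 0.268  0.088 ]
```

View pics/s5.png

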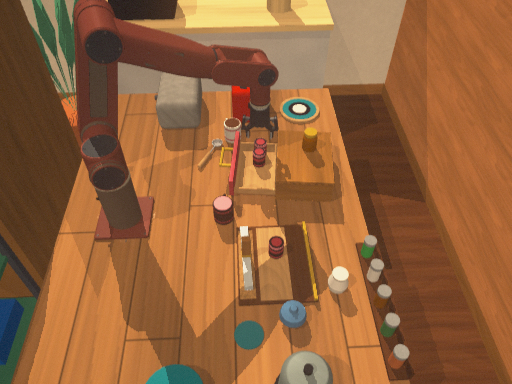

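Tin B is undisturbed at (259,151). The tin on the board is upright at (276,243), so I'll compare that with where I released it when I'm next clear of it. Grasping B now.

Emit:
{"op": "servo_tool", "data": {
  "motion": [
    {"rx": 0, "ry": 0, "rz": 0, "tx": 0, "ty": 0.001, "tz": -0.04, "grip": 1},
    {"rx": 0, "ry": 0, "rz": 0, "tx": 0, "ty": 0, "tz": -0.04, "grip": 1},
    {"rx": 0, "ry": 0, "rz": 0, "tx": 0, "ty": 0, "tz": -0.022, "grip": 1},
    {"rx": 0, "ry": 0, "rz": 0, "tx": 0, "ty": 0, "tz": 0, "grip": 1},
    {"rx": 0, "ry": 0, "rz": 0, "tx": 0, "ty": 0, "tz": 0, "grip": 0},
    {"rx": 0, "ry": 0, "rz": 0, "tx": 0, "ty": 0, "tz": 0, "grip": 0},
    {"rx": 0, "ry": 0, "rz": 0, "tx": 0, "ty": 0, "tz": 0, "grip": 0},
    {"rx": 0, "ry": 0, "rz": 0, "tx": 0, "ty": 0, "tz": 0, "grip": 0}
  ],
  "squeeze": 40
}}

```text
clock: 14.65
position: [0.5485, 0.269, 0.0548]
ee_rot: [[0.004, 0.995, -0.102], [0.001, -0.102, -0.995], [-1.0, 0.003, -0.001]]
contact_force: [0.3, -1.1, 6.8]
finger_gap: 0.053
```

Run:
```python
from h import *
np.set_printoptions(precision=4,suppress=True)
s=cam("side");t=cam("top")
cv2.imwrite("pics/s6b.png",cv2.resize(s["img"][215:310,225:325],None,fx=6,fy=6,interpolation=cv2.INTER_CUBIC))
cv2.imwrite("pics/t6b.png",cv2.resize(t["img"][140:222,260:362],None,fx=7,fy=7,interpolation=cv2.INTER_CUBIC))
print(proj(s,(.569,-.163,.082)),proj(t,(.569,-.163,.082)))
x=s["img"][240,276],t["img"][160,290]; print(x)
```

```text
[271.0439 232.4826] [293.0806 179.1414]
(array([ 53,  61, 164], dtype=uint8), array([32, 53, 88], dtype=uint8))
```

View pics/s6b.png

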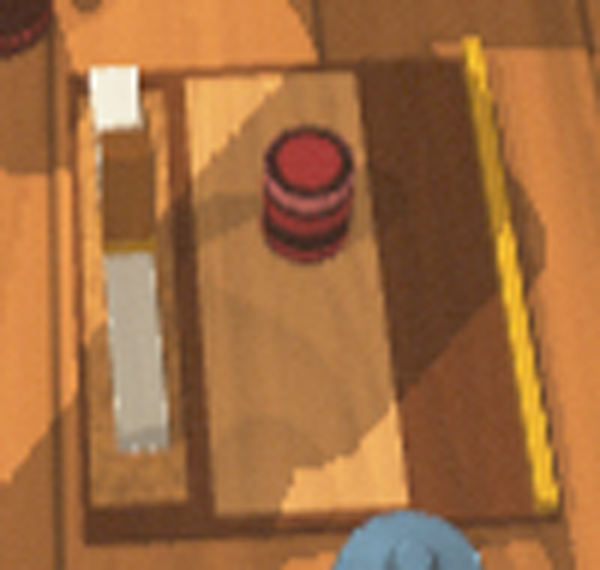

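View pics/t6b.png

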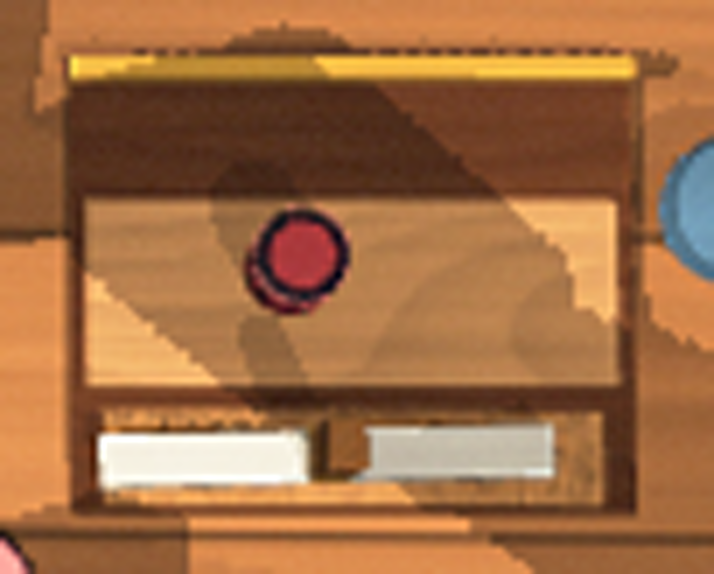

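The board tin was knocked after release. It is still upright and on the pale strip, at crop (303,253) top and (307,160) side, so I'll measure its new place.

Run:
```python
from h import *
np.set_printoptions(precision=4,suppress=True)
s=cam("side");t=cam("top")
a=((303.5)/7-.5+260,253.5/7-.5+140); b=(307.5/6-.5+225,160.5/6-.5+215)
print(tri(t,a,s,b),atz(t,a,.082),atz(s,b,.082))
```

```text
(array([ 0.5831, -0.2015,  0.0805]), np.float64(9.552411135082834e-05)) [ 0.5829 -0.2014  0.082 ] [ 0.5829 -0.2027  0.082 ]
```

Emit:
{"op": "servo_tool", "data": {
  "motion": [
    {"rx": 0, "ry": 0, "rz": 0, "tx": 0, "ty": 0, "tz": 0.03, "grip": 0},
    {"rx": 0, "ry": 0, "rz": 0, "tx": 0, "ty": 0, "tz": 0.06, "grip": 0},
    {"rx": 0, "ry": 0, "rz": 0, "tx": 0, "ty": 0, "tz": 0.06, "grip": 0},
    {"rx": 0, "ry": 0, "rz": 0, "tx": 0.002, "ty": -0.049, "tz": 0, "grip": 0},
    {"rx": 0, "ry": 0, "rz": 0, "tx": 0.002, "ty": -0.05, "tz": 0, "grip": 0},
    {"rx": 0, "ry": 0, "rz": 0, "tx": 0.002, "ty": -0.05, "tz": 0, "grip": 0},
    {"rx": 0, "ry": 0, "rz": 0, "tx": 0.002, "ty": -0.05, "tz": 0, "grip": 0},
    {"rx": 0, "ry": 0, "rz": 0, "tx": 0.002, "ty": -0.05, "tz": 0, "grip": 0},
    {"rx": 0, "ry": 0, "rz": 0, "tx": 0.002, "ty": -0.05, "tz": 0, "grip": 0},
    {"rx": 0, "ry": 0, "rz": 0, "tx": 0.002, "ty": -0.05, "tz": 0, "grip": 0},
    {"rx": 0, "ry": 0, "rz": 0, "tx": 0.002, "ty": -0.05, "tz": 0, "grip": 0},
    {"rx": 0, "ry": 0, "rz": 0, "tx": 0.002, "ty": -0.05, "tz": 0, "grip": 0},
    {"rx": 0, "ry": 0, "rz": 0, "tx": 0.002, "ty": -0.05, "tz": 0, "grip": 0},
    {"rx": 0, "ry": 0, "rz": 0, "tx": 0.002, "ty": -0.05, "tz": 0, "grip": 0},
    {"rx": 0, "ry": 0, "rz": 0, "tx": 0, "ty": 0, "tz": -0.04, "grip": 0},
    {"rx": 0, "ry": 0, "rz": 0, "tx": 0, "ty": 0, "tz": 0, "grip": 0},
    {"rx": 0, "ry": 0, "rz": 0, "tx": 0, "ty": 0, "tz": -0.05, "grip": 0},
    {"rx": 0, "ry": 0, "rz": 0, "tx": 0, "ty": 0, "tz": -0.04, "grip": 0},
    {"rx": 0, "ry": 0, "rz": 0, "tx": 0, "ty": 0, "tz": 0, "grip": 0},
    {"rx": 0, "ry": 0, "rz": 0, "tx": 0, "ty": 0, "tz": 0, "grip": 0}
  ]
}}

```text
clock: 17.35
position: [0.5704, -0.2807, 0.075]
ee_rot: [[0.003, 0.995, -0.101], [-0.002, -0.101, -0.995], [-1.0, 0.003, 0.001]]
contact_force: [-0.1, -0.2, -0.8]
finger_gap: 0.053
```

Emit:
{"op": "servo_tool", "data": {
  "motion": [
    {"rx": 0, "ry": 0, "rz": 0, "tx": 0, "ty": 0, "tz": -0.016, "grip": 0},
    {"rx": 0, "ry": 0, "rz": 0, "tx": 0, "ty": 0, "tz": -0.008, "grip": 0},
    {"rx": 0, "ry": 0, "rz": 0, "tx": 0, "ty": 0, "tz": -0.004, "grip": 0},
    {"rx": 0, "ry": 0, "rz": 0, "tx": 0, "ty": 0, "tz": 0, "grip": 0},
    {"rx": 0, "ry": 0, "rz": 0, "tx": 0, "ty": 0, "tz": 0, "grip": 0.6},
    {"rx": 0, "ry": 0, "rz": 0, "tx": 0, "ty": 0, "tz": 0, "grip": 1},
    {"rx": 0, "ry": 0, "rz": 0, "tx": 0, "ty": 0, "tz": 0, "grip": 1},
    {"rx": 0, "ry": 0, "rz": 0, "tx": 0, "ty": 0, "tz": 0.04, "grip": 1},
    {"rx": 0, "ry": 0, "rz": 0, "tx": 0, "ty": 0, "tz": 0.06, "grip": 1},
    {"rx": 0, "ry": 0, "rz": 0, "tx": 0, "ty": 0, "tz": 0.04, "grip": 1}
  ]
}}

```text
clock: 18.6
position: [0.5697, -0.2809, 0.1871]
ee_rot: [[0.002, 0.995, -0.102], [-0.002, -0.102, -0.995], [-1.0, 0.003, 0.001]]
contact_force: [-0.3, 0.1, -0.0]
finger_gap: 0.0852
```

Emit:
{"op": "servo_tool", "data": {
  "motion": [
    {"rx": 0, "ry": 0, "rz": 0, "tx": -0.001, "ty": 0.05, "tz": 0, "grip": 1},
    {"rx": 0, "ry": 0, "rz": 0, "tx": -0.001, "ty": 0.05, "tz": 0, "grip": 1},
    {"rx": 0, "ry": 0, "rz": 0, "tx": -0.001, "ty": 0.05, "tz": 0, "grip": 1},
    {"rx": 0, "ry": 0, "rz": 0, "tx": -0.001, "ty": 0.05, "tz": 0, "grip": 1},
    {"rx": 0, "ry": 0, "rz": 0, "tx": -0.001, "ty": 0.05, "tz": 0, "grip": 1},
    {"rx": 0, "ry": 0, "rz": 0, "tx": -0.001, "ty": 0.05, "tz": 0, "grip": 1},
    {"rx": 0, "ry": 0, "rz": 0, "tx": -0.001, "ty": 0.05, "tz": 0, "grip": 1},
    {"rx": 0, "ry": 0, "rz": 0, "tx": -0.001, "ty": 0.05, "tz": 0, "grip": 1},
    {"rx": 0, "ry": 0, "rz": 0, "tx": -0.001, "ty": 0.05, "tz": 0, "grip": 1},
    {"rx": 0, "ry": 0, "rz": 0, "tx": -0.001, "ty": 0.05, "tz": 0, "grip": 1},
    {"rx": 0, "ry": 0, "rz": 0, "tx": -0.0015, "ty": 0.05, "tz": 0, "grip": 1},
    {"rx": 0, "ry": 0, "rz": 0, "tx": -0.0025, "ty": 0.06, "tz": -0.03, "grip": 1},
    {"rx": 0, "ry": 0, "rz": 0, "tx": 0, "ty": 0, "tz": 0, "grip": 1},
    {"rx": 0, "ry": 0, "rz": 0, "tx": 0, "ty": 0, "tz": 0, "grip": 1}
  ]
}}

```text
clock: 20.35
position: [0.5548, 0.3253, 0.1558]
ee_rot: [[-0.001, 0.995, -0.101], [-0.001, -0.101, -0.995], [-1.0, -0.001, 0.001]]
contact_force: [1.2, 0.1, 0.9]
finger_gap: 0.0852
```

Run:
```python
from h import *
np.set_printoptions(precision=4,suppress=True)
print(state()["position"])
s=cam("side"); cv2.imwrite("pics/s7.png",cv2.resize(s["img"][90:310,215:345],None,fx=2.7,fy=2.7,interpolation=cv2.INTER_CUBIC))
for b in blobs(s,(246,130,270,175)): print("s",b, atz(s,b[0],.088))
```

```text
[0.5548 0.3253 0.1558]
s (array([259.9767, 141.3953]), np.int32(43)) [0.5569 0.3297 0.088 ]
```

View pics/s7.png

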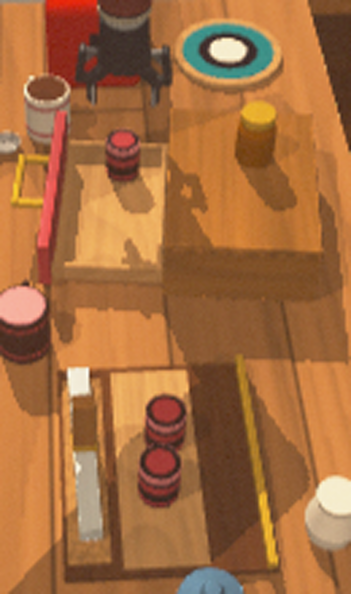

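The last tin stands in the drawer at (123,150) in the crop, and both placed tins are upright on the pale strip. Next I correct by about 4 mm in y and grasp it.

Emit:
{"op": "servo_tool", "data": {
  "motion": [
    {"rx": 0, "ry": 0, "rz": 0, "tx": 0.001, "ty": 0.0045, "tz": -0.04, "grip": 1},
    {"rx": 0, "ry": 0, "rz": 0, "tx": 0, "ty": 0, "tz": -0.04, "grip": 1},
    {"rx": 0, "ry": 0, "rz": 0, "tx": 0, "ty": 0, "tz": -0.022, "grip": 1},
    {"rx": 0, "ry": 0, "rz": 0, "tx": 0, "ty": 0, "tz": 0, "grip": 1},
    {"rx": 0, "ry": 0, "rz": 0, "tx": 0, "ty": 0, "tz": 0, "grip": 0},
    {"rx": 0, "ry": 0, "rz": 0, "tx": 0, "ty": 0, "tz": 0, "grip": 0},
    {"rx": 0, "ry": 0, "rz": 0, "tx": 0, "ty": 0, "tz": 0, "grip": 0},
    {"rx": 0, "ry": 0, "rz": 0, "tx": 0, "ty": 0, "tz": 0, "grip": 0}
  ],
  "squeeze": 40
}}

```text
clock: 21.4
position: [0.5575, 0.3305, 0.0567]
ee_rot: [[0.003, 0.995, -0.102], [0.001, -0.102, -0.995], [-1.0, 0.003, -0.002]]
contact_force: [-1.1, -0.7, 6.3]
finger_gap: 0.0531
```

Emit:
{"op": "servo_tool", "data": {
  "motion": [
    {"rx": 0, "ry": 0, "rz": 0, "tx": 0, "ty": 0, "tz": 0.03, "grip": 0},
    {"rx": 0, "ry": 0, "rz": 0, "tx": 0, "ty": 0, "tz": 0.06, "grip": 0},
    {"rx": 0, "ry": 0, "rz": 0, "tx": 0, "ty": 0, "tz": 0.06, "grip": 0},
    {"rx": 0, "ry": 0, "rz": 0, "tx": 0.0015, "ty": -0.0505, "tz": 0, "grip": 0},
    {"rx": 0, "ry": 0, "rz": 0, "tx": 0.0015, "ty": -0.0505, "tz": 0, "grip": 0},
    {"rx": 0, "ry": 0, "rz": 0, "tx": 0.0015, "ty": -0.0505, "tz": 0, "grip": 0},
    {"rx": 0, "ry": 0, "rz": 0, "tx": 0.0015, "ty": -0.0505, "tz": 0, "grip": 0},
    {"rx": 0, "ry": 0, "rz": 0, "tx": 0.0015, "ty": -0.0505, "tz": 0, "grip": 0},
    {"rx": 0, "ry": 0, "rz": 0, "tx": 0.0015, "ty": -0.0505, "tz": 0, "grip": 0},
    {"rx": 0, "ry": 0, "rz": 0, "tx": 0.0015, "ty": -0.0505, "tz": 0, "grip": 0},
    {"rx": 0, "ry": 0, "rz": 0, "tx": 0.0015, "ty": -0.0505, "tz": 0, "grip": 0},
    {"rx": 0, "ry": 0, "rz": 0, "tx": 0.0015, "ty": -0.0505, "tz": 0, "grip": 0},
    {"rx": 0, "ry": 0, "rz": 0, "tx": 0, "ty": 0, "tz": -0.04, "grip": 0},
    {"rx": 0, "ry": 0, "rz": 0, "tx": 0, "ty": 0, "tz": 0, "grip": 0},
    {"rx": 0, "ry": 0, "rz": 0, "tx": 0, "ty": 0, "tz": 0, "grip": 0}
  ]
}}

```text
clock: 23.28
position: [0.5697, -0.1241, 0.1652]
ee_rot: [[0.0, 0.995, -0.101], [0.0, -0.101, -0.995], [-1.0, 0.0, -0.0]]
contact_force: [0.7, 0.3, -2.1]
finger_gap: 0.0536
```

Run:
```python
from h import *
np.set_printoptions(precision=4,suppress=True)
print(state()["position"])
s=cam("side"); cv2.imwrite("pics/s8.png",cv2.resize(s["img"][180:310,215:345],None,fx=4.5,fy=4.5,interpolation=cv2.INTER_CUBIC))
```

```text
[ 0.5697 -0.1241  0.1652]
```

View pics/s8.png

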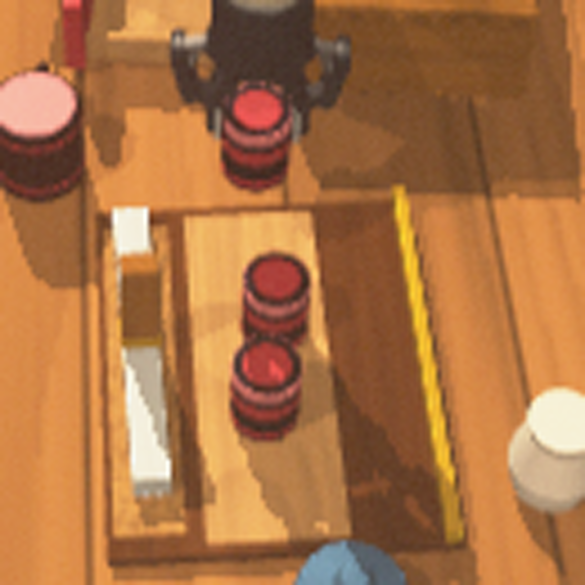

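Both placed tins, at (277,280) and (267,365), are where I left them, and the third hangs upright at (257,105). I'll lower it by 0.117, stopping short first.

Emit:
{"op": "servo_tool", "data": {
  "motion": [
    {"rx": 0, "ry": 0, "rz": 0, "tx": 0, "ty": 0, "tz": -0.05, "grip": 0},
    {"rx": 0, "ry": 0, "rz": 0, "tx": 0, "ty": 0, "tz": -0.04, "grip": 0},
    {"rx": 0, "ry": 0, "rz": 0, "tx": 0, "ty": 0, "tz": -0.017, "grip": 0},
    {"rx": 0, "ry": 0, "rz": 0, "tx": 0, "ty": 0, "tz": -0.007, "grip": 0},
    {"rx": 0, "ry": 0, "rz": 0, "tx": 0, "ty": 0, "tz": -0.003, "grip": 0},
    {"rx": 0, "ry": 0, "rz": 0, "tx": 0, "ty": 0, "tz": 0, "grip": 0},
    {"rx": 0, "ry": 0, "rz": 0, "tx": 0, "ty": 0, "tz": 0, "grip": 0}
  ]
}}

```text
clock: 24.2
position: [0.5706, -0.125, 0.0488]
ee_rot: [[0.002, 0.995, -0.102], [-0.001, -0.102, -0.995], [-1.0, 0.002, 0.001]]
contact_force: [0.1, -0.3, 0.7]
finger_gap: 0.053
```

Emit:
{"op": "servo_tool", "data": {
  "motion": [
    {"rx": 0, "ry": 0, "rz": 0, "tx": 0, "ty": 0, "tz": 0, "grip": 0.6},
    {"rx": 0, "ry": 0, "rz": 0, "tx": 0, "ty": 0, "tz": 0, "grip": 1},
    {"rx": 0, "ry": 0, "rz": 0, "tx": 0, "ty": 0, "tz": 0, "grip": 1},
    {"rx": 0, "ry": 0, "rz": 0, "tx": 0, "ty": 0, "tz": 0.04, "grip": 1},
    {"rx": 0, "ry": 0, "rz": 0, "tx": 0, "ty": 0, "tz": 0.06, "grip": 1},
    {"rx": 0, "ry": 0, "rz": 0, "tx": 0, "ty": 0, "tz": 0.05, "grip": 1},
    {"rx": 0, "ry": 0, "rz": 0.045, "tx": -0.033, "ty": -0.0315, "tz": 0, "grip": 1},
    {"rx": 0, "ry": 0, "rz": 0.045, "tx": -0.033, "ty": -0.0315, "tz": 0, "grip": 1},
    {"rx": 0, "ry": 0, "rz": 0.045, "tx": -0.033, "ty": -0.0315, "tz": 0, "grip": 1},
    {"rx": 0, "ry": 0, "rz": 0, "tx": 0, "ty": 0, "tz": 0, "grip": 1},
    {"rx": 0, "ry": 0, "rz": 0, "tx": 0, "ty": 0, "tz": 0, "grip": 1}
  ]
}}

```text
clock: 25.58
position: [0.4707, -0.2189, 0.1974]
ee_rot: [[0.0, 0.999, 0.032], [0.0, 0.032, -0.999], [-1.0, 0.0, -0.0]]
contact_force: [0.5, 0.3, -0.2]
finger_gap: 0.0854
```

Run:
```python
from h import *
np.set_printoptions(precision=4,suppress=True)
print(state()["position"])
s=cam("side"); cv2.imwrite("pics/s9.png",cv2.resize(s["img"][180:310,215:345],None,fx=4.5,fy=4.5,interpolation=cv2.INTER_CUBIC))
t=cam("top"); cv2.imwrite("pics/t9.png",cv2.resize(t["img"][120:240,170:362],None,fx=4,fy=4,interpolation=cv2.INTER_CUBIC))
for p in((.4721,-.2196,.137),(.4721,-.2196,.012)): print(proj(s,p))
```

```text
[ 0.4707 -0.2189  0.1974]
[244.5654 237.1484]
[245.1751 257.4947]
```

View pics/s9.png

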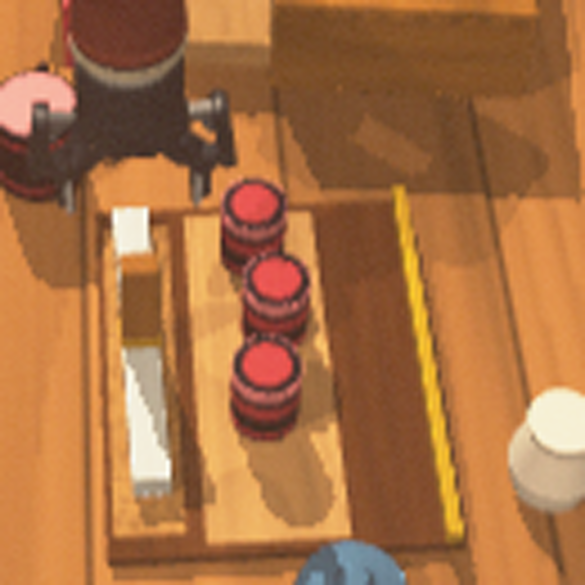

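View pics/t9.png

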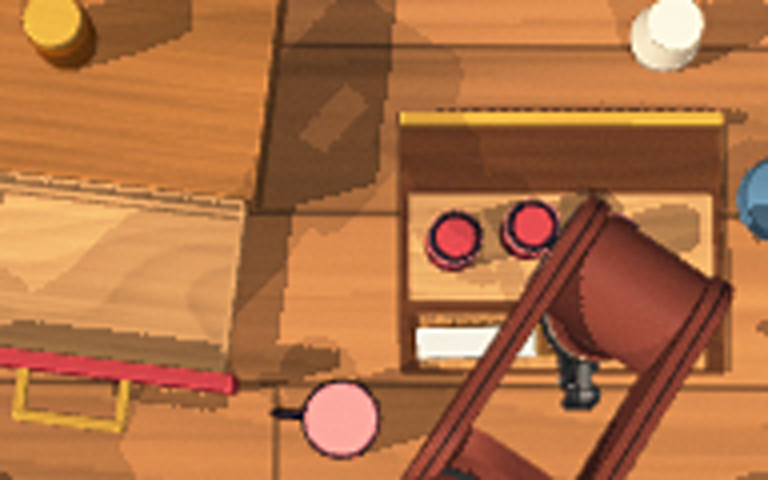

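All three tins stand on the pale strip, lids at side crop (254,202), (277,277) and (267,362). The gripper hangs over the rule's grip, whose top is at (140,262). Next: descend and grip it.

Emit:
{"op": "servo_tool", "data": {
  "motion": [
    {"rx": 0, "ry": 0, "rz": 0, "tx": 0.003, "ty": 0, "tz": -0.03, "grip": 0.7},
    {"rx": 0, "ry": 0, "rz": 0, "tx": 0, "ty": 0, "tz": -0.04, "grip": 0.7},
    {"rx": 0, "ry": 0, "rz": 0, "tx": 0, "ty": 0, "tz": -0.029, "grip": 0.7},
    {"rx": 0, "ry": 0, "rz": 0, "tx": 0, "ty": 0, "tz": 0, "grip": 0.7},
    {"rx": 0, "ry": 0, "rz": 0, "tx": 0, "ty": 0, "tz": 0, "grip": 0},
    {"rx": 0, "ry": 0, "rz": 0, "tx": 0, "ty": 0, "tz": 0, "grip": 0},
    {"rx": 0, "ry": 0, "rz": 0, "tx": 0, "ty": 0, "tz": 0, "grip": 0},
    {"rx": 0, "ry": 0, "rz": 0, "tx": 0, "ty": 0, "tz": 0, "grip": 0},
    {"rx": 0, "ry": 0, "rz": 0, "tx": 0, "ty": 0, "tz": 0, "grip": 0}
  ],
  "squeeze": 60
}}

```text
clock: 26.8
position: [0.4746, -0.2196, 0.1003]
ee_rot: [[0.002, 0.999, 0.033], [-0.001, 0.033, -0.999], [-1.0, 0.002, 0.001]]
contact_force: [-1.3, 0.8, 6.9]
finger_gap: 0.0294
```

Run:
```python
from h import *
np.set_printoptions(precision=4,suppress=True)
def edge(img,c,z,axis,rng,win,sgn):
    hsv=cv2.cvtColor(img,cv2.COLOR_BGR2HSV)
    return
t=cam("top"); s=cam("side")
# top0: rail rows ~148-152 cols 272..348 ; subpixel via saturation-yellow measure g channel
im=cv2.imread("pics/top0.png").astype(float); P=[]
for u in range(275,347,1):
    col=im[144:168,u,1]          # green: rail high, dark board low
    k=np.argmax(col[:9]); hi=col[k]; lo=col[12:20].mean(); th=(hi+lo)/2
    j=k
    while col[j]>th: j+=1
    v=144+j-1+(col[j-1]-th)/(col[j-1]-col[j])
    P.append(atz(t,(u,v),.030)[:2])
P=np.array(P); f=np.polyfit(P[:,1],P[:,0],1); r=P[:,0]-np.polyval(f,P[:,1]); print("top rail slope dx/dy",f, "x at y=-.2",np.polyval(f,-.2),r.std())
# strip far/near edges
for name,lo_,hi_ in(("far",156,176),("near",185,199)):
  Q=[]
  for u in range(275,346):
    col=im[lo_:hi_,u,1]; d=np.diff(col); 
    j=np.argmax(d) if name=="far" else np.argmin(d)
    th=(col[max(j-2,0)]+col[min(j+3,len(col)-1)])/2
    # sub-pixel crossing
    for i in range(max(j-2,0),min(j+3,len(col)-1)):
        if (col[i]-th)*(col[i+1]-th)<=0: v=lo_+i+(col[i]-th)/(col[i]-col[i+1]+1e-9); break
    Q.append(atz(t,(u,v),.012)[:2])
  Q=np.array(Q); m=np.ones(len(Q),bool)
  for _ in range(4):
    f=np.polyfit(Q[m,1],Q[m,0],1); r=abs(Q[:,0]-np.polyval(f,Q[:,1])); m=r<.0015
  print(name,f,np.polyval(f,-.2),m.sum())
im=cv2.imread("pics/side0.png").astype(float); P=[]
for v in range(224,298):
    row=im[v,285:325,1]; k=np.argmax(row-0.0*row+ (im[v,285:325,1]-im[v,285:325,0])); hi=row[k]; lo=np.median(row[max(k-8,0):k-3]) ; th=(hi+lo)/2; j=k
    while row[j]>th and j>0: j-=1
    u=285+j+(th-row[j])/(row[j+1]-row[j]); P.append(atz(s,(u,v),.030)[:2])
P=np.array(P); m=np.ones(len(P),bool)
for _ in range(5):
    f=np.polyfit(P[m,1],P[m,0],1); r=abs(P[:,0]-np.polyval(f,P[:,1])); m=r<.002
print("side rail",f,np.polyval(f,-.2),m.sum())
```

```text
top rail slope dx/dy [-0.0063  0.6924] x at y=-.2 0.6936794085538164 0.00016122332136435703
far [-0.008   0.6227] 0.6243346459829692 71
near [-0.0118  0.5124] 0.5147219728655467 68
side rail [-0.0055  0.6946] 0.695683535426407 74
```

Emit:
{"op": "servo_tool", "data": {
  "motion": [
    {"rx": 0, "ry": 0, "rz": 0, "tx": 0, "ty": 0, "tz": 0.002, "grip": 0},
    {"rx": 0, "ry": 0, "rz": -0.026, "tx": 0, "ty": 0, "tz": 0, "grip": 0},
    {"rx": 0, "ry": 0, "rz": 0, "tx": 0.01, "ty": 0, "tz": 0, "grip": 0},
    {"rx": 0, "ry": 0, "rz": 0, "tx": 0.015, "ty": 0, "tz": 0, "grip": 0},
    {"rx": 0, "ry": 0, "rz": 0, "tx": 0.01, "ty": 0, "tz": 0, "grip": 0},
    {"rx": 0, "ry": 0, "rz": 0, "tx": 0, "ty": 0, "tz": 0, "grip": 0},
    {"rx": 0, "ry": 0, "rz": 0, "tx": 0, "ty": 0, "tz": 0, "grip": 0}
  ],
  "squeeze": 100
}}

```text
clock: 27.78
position: [0.5092, -0.219, 0.1004]
ee_rot: [[0.001, 1.0, 0.007], [-0.0, 0.007, -1.0], [-1.0, 0.001, 0.0]]
contact_force: [0.7, -0.5, -0.7]
finger_gap: 0.0289
```

Run:
```python
from h import *
np.set_printoptions(precision=4,suppress=True)
print(state()["position"])
s=cam("side"); cv2.imwrite("pics/s10.png",cv2.resize(s["img"][180:310,215:345],None,fx=4.5,fy=4.5,interpolation=cv2.INTER_CUBIC))
```

```text
[ 0.5092 -0.219   0.1004]
```

View pics/s10.png

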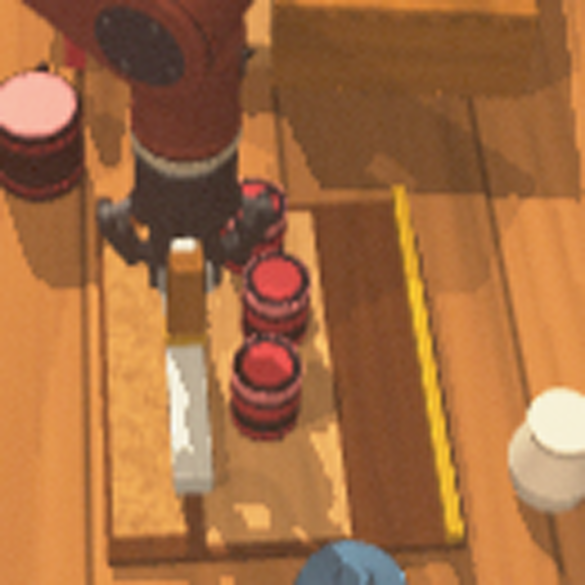

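The rule is held squarely by its grip at (188,290), bar end at (195,475), still short of the tins. Fz reads only -0.7 N, so it still rests partly on the board; I'll lift it slightly.

Emit:
{"op": "servo_tool", "data": {
  "motion": [
    {"rx": 0, "ry": 0, "rz": 0, "tx": 0.005, "ty": 0, "tz": 0.0015, "grip": 0},
    {"rx": 0, "ry": 0, "rz": 0, "tx": 0.006, "ty": 0, "tz": 0, "grip": 0},
    {"rx": 0, "ry": 0, "rz": 0, "tx": 0, "ty": 0, "tz": 0, "grip": 0},
    {"rx": 0, "ry": 0, "rz": 0, "tx": 0, "ty": 0, "tz": 0, "grip": 0}
  ]
}}

```text
clock: 28.32
position: [0.5193, -0.2189, 0.1015]
ee_rot: [[-0.001, 1.0, 0.007], [0.0, 0.007, -1.0], [-1.0, -0.001, -0.0]]
contact_force: [-0.1, 0.3, -3.1]
finger_gap: 0.029
```

Emit:
{"op": "servo_tool", "data": {
  "motion": [
    {"rx": 0, "ry": 0, "rz": 0, "tx": 0.006, "ty": 0, "tz": 0, "grip": 0},
    {"rx": 0, "ry": 0, "rz": 0, "tx": 0.006, "ty": 0, "tz": 0, "grip": 0},
    {"rx": 0, "ry": 0, "rz": 0, "tx": 0.006, "ty": 0, "tz": 0, "grip": 0},
    {"rx": 0, "ry": 0, "rz": 0, "tx": 0.006, "ty": 0, "tz": 0, "grip": 0},
    {"rx": 0, "ry": 0, "rz": 0, "tx": 0.006, "ty": 0, "tz": 0, "grip": 0},
    {"rx": 0, "ry": 0, "rz": 0, "tx": 0.006, "ty": 0, "tz": 0, "grip": 0},
    {"rx": 0, "ry": 0, "rz": 0, "tx": 0.006, "ty": 0, "tz": 0, "grip": 0},
    {"rx": 0, "ry": 0, "rz": 0, "tx": 0.006, "ty": 0, "tz": 0, "grip": 0},
    {"rx": 0, "ry": 0, "rz": 0, "tx": 0.006, "ty": 0, "tz": 0, "grip": 0},
    {"rx": 0, "ry": 0, "rz": 0, "tx": 0.006, "ty": 0, "tz": 0, "grip": 0},
    {"rx": 0, "ry": 0, "rz": 0, "tx": 0.006, "ty": 0, "tz": 0, "grip": 0},
    {"rx": 0, "ry": 0, "rz": 0, "tx": 0.006, "ty": 0, "tz": 0, "grip": 0},
    {"rx": 0, "ry": 0, "rz": 0, "tx": 0.006, "ty": 0, "tz": 0, "grip": 0},
    {"rx": 0, "ry": 0, "rz": 0, "tx": 0.006, "ty": 0, "tz": 0, "grip": 0},
    {"rx": 0, "ry": 0, "rz": 0, "tx": 0.005, "ty": 0, "tz": 0, "grip": 0},
    {"rx": 0, "ry": 0, "rz": 0, "tx": 0.003, "ty": 0, "tz": 0, "grip": 0},
    {"rx": 0, "ry": 0, "rz": 0, "tx": 0, "ty": 0, "tz": 0, "grip": 0}
  ]
}}

```text
clock: 30.45
position: [0.6121, -0.2191, 0.102]
ee_rot: [[0.001, 1.0, 0.007], [-0.0, 0.007, -1.0], [-1.0, 0.001, 0.0]]
contact_force: [-0.7, 0.0, -4.2]
finger_gap: 0.0288
```

Run:
```python
from h import *
np.set_printoptions(precision=4,suppress=True)
x=state();print(x["position"],x["torque"])
s=cam("side"); cv2.imwrite("pics/s11.png",cv2.resize(s["img"][180:310,215:345],None,fx=4.5,fy=4.5,interpolation=cv2.INTER_CUBIC))
```

```text
[ 0.6121 -0.2191  0.102 ] [-0.0268  0.1841  0.0801]
```

View pics/s11.png

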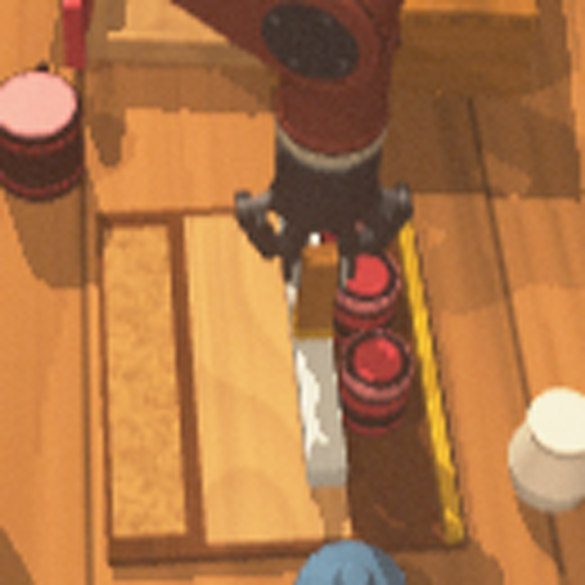

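The tins are moving with the bar. The two visible lids are at (368,275) and (377,357), about a centimetre short of the rail. Now the final slow approach.

Emit:
{"op": "servo_tool", "data": {
  "motion": [
    {"rx": 0, "ry": 0, "rz": 0, "tx": 0.002, "ty": 0, "tz": 0, "grip": 0},
    {"rx": 0, "ry": 0, "rz": 0, "tx": 0.002, "ty": 0, "tz": 0, "grip": 0},
    {"rx": 0, "ry": 0, "rz": 0, "tx": 0.002, "ty": 0, "tz": 0, "grip": 0},
    {"rx": 0, "ry": 0, "rz": 0, "tx": 0.002, "ty": 0, "tz": 0, "grip": 0},
    {"rx": 0, "ry": 0, "rz": 0, "tx": 0.002, "ty": 0, "tz": 0, "grip": 0},
    {"rx": 0, "ry": 0, "rz": 0, "tx": 0, "ty": 0, "tz": 0, "grip": 0}
  ]
}}

```text
clock: 31.25
position: [0.6219, -0.2191, 0.1019]
ee_rot: [[0.001, 1.0, 0.007], [-0.0, 0.007, -1.0], [-1.0, 0.001, 0.0]]
contact_force: [-3.1, -0.2, -1.7]
finger_gap: 0.0289
```

Emit:
{"op": "servo_tool", "data": {
  "motion": [
    {"rx": 0, "ry": 0, "rz": 0, "tx": 0.001, "ty": 0, "tz": 0, "grip": 0},
    {"rx": 0, "ry": 0, "rz": 0, "tx": 0.001, "ty": 0, "tz": 0, "grip": 0},
    {"rx": 0, "ry": 0, "rz": 0, "tx": 0, "ty": 0, "tz": 0, "grip": 0}
  ]
}}

```text
clock: 31.62
position: [0.6237, -0.219, 0.1019]
ee_rot: [[0.0, 1.0, 0.007], [0.0, 0.007, -1.0], [-1.0, 0.0, -0.0]]
contact_force: [-4.3, 0.3, -0.8]
finger_gap: 0.0293
```

Emit:
{"op": "servo_tool", "data": {
  "motion": [
    {"rx": 0, "ry": 0, "rz": 0, "tx": 0.001, "ty": 0, "tz": 0, "grip": 0},
    {"rx": 0, "ry": 0, "rz": 0, "tx": 0, "ty": 0, "tz": 0, "grip": 0}
  ]
}}

```text
clock: 31.88
position: [0.6247, -0.219, 0.1018]
ee_rot: [[0.0, 1.0, 0.007], [0.0, 0.007, -1.0], [-1.0, 0.0, -0.0]]
contact_force: [-3.7, 0.2, 0.1]
finger_gap: 0.0289
```

Run:
```python
from h import *
np.set_printoptions(precision=4,suppress=True)
x=state();print(x["position"],x["contact_force"],x["torque"])
s=cam("side"); cv2.imwrite("pics/s12.png",cv2.resize(s["img"][200:310,265:345],None,fx=5,fy=5,interpolation=cv2.INTER_CUBIC))
t=cam("top"); cv2.imwrite("pics/t12.png",cv2.resize(t["img"][135:222,260:362],None,fx=6,fy=6,interpolation=cv2.INTER_CUBIC))
```

```text
[ 0.6247 -0.219   0.1018] [-3.6648  0.1999  0.1477] [0.0128 0.876  0.0933]
```

View pics/s12.png

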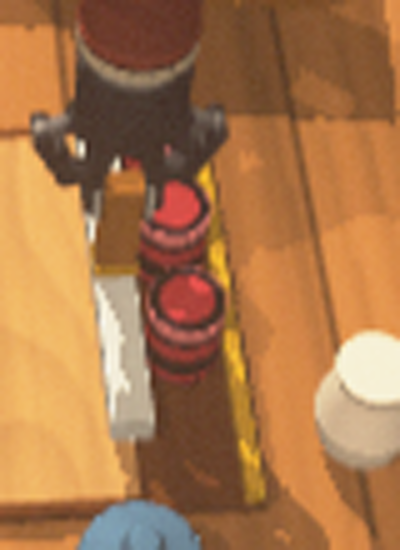

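View pics/t12.png

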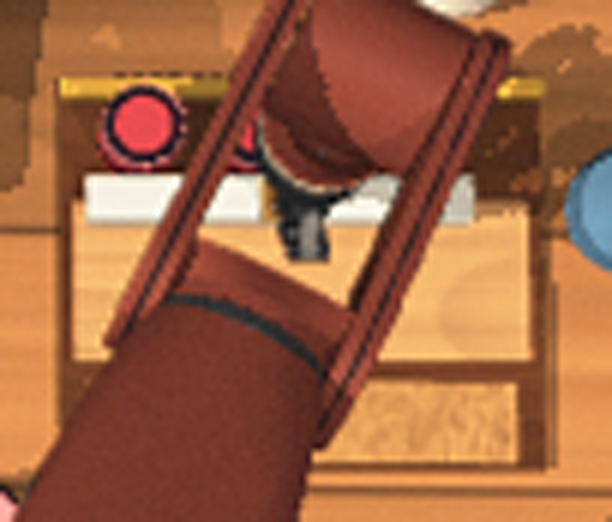

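The lids sit just short of the rail, or barely at it, and the force is still only friction. I'll continue in 1 mm steps.

Emit:
{"op": "servo_tool", "data": {
  "motion": [
    {"rx": 0, "ry": 0, "rz": 0, "tx": 0.001, "ty": 0, "tz": 0, "grip": 0},
    {"rx": 0, "ry": 0, "rz": 0, "tx": 0, "ty": 0, "tz": 0, "grip": 0}
  ]
}}

```text
clock: 32.22
position: [0.6257, -0.219, 0.1018]
ee_rot: [[0.0, 1.0, 0.007], [0.0, 0.007, -1.0], [-1.0, 0.0, -0.0]]
contact_force: [-3.1, -0.8, -2.3]
finger_gap: 0.0287
```

Emit:
{"op": "servo_tool", "data": {
  "motion": [
    {"rx": 0, "ry": 0, "rz": 0, "tx": 0.001, "ty": 0, "tz": 0, "grip": 0},
    {"rx": 0, "ry": 0, "rz": 0, "tx": 0, "ty": 0, "tz": 0, "grip": 0}
  ]
}}

```text
clock: 32.48
position: [0.6267, -0.219, 0.1018]
ee_rot: [[0.0, 1.0, 0.007], [-0.0, 0.007, -1.0], [-1.0, 0.0, 0.0]]
contact_force: [-3.4, -0.6, -2.6]
finger_gap: 0.0286
```

Run:
```python
from h import *
np.set_printoptions(precision=4,suppress=True)
x=state();print(x["position"],x["contact_force"],x["torque"])
```

```text
[ 0.6267 -0.219   0.1018] [-3.357  -0.5545 -2.5655] [0.1072 0.776  0.0963]
```

Emit:
{"op": "servo_tool", "data": {
  "motion": [
    {"rx": 0, "ry": 0, "rz": 0, "tx": 0.001, "ty": 0, "tz": 0, "grip": 0},
    {"rx": 0, "ry": 0, "rz": 0, "tx": 0, "ty": 0, "tz": 0, "grip": 0}
  ]
}}

```text
clock: 32.72
position: [0.6275, -0.219, 0.1018]
ee_rot: [[-0.0, 1.0, 0.007], [0.0, 0.007, -1.0], [-1.0, -0.0, -0.0]]
contact_force: [-4.0, -0.5, -1.3]
finger_gap: 0.0289
```

Emit:
{"op": "servo_tool", "data": {
  "motion": [
    {"rx": 0, "ry": 0, "rz": 0, "tx": 0.001, "ty": 0, "tz": 0, "grip": 0},
    {"rx": 0, "ry": 0, "rz": 0, "tx": 0, "ty": 0, "tz": 0, "grip": 0}
  ]
}}

```text
clock: 32.98
position: [0.6278, -0.219, 0.1018]
ee_rot: [[-0.002, 1.0, 0.007], [0.0, 0.007, -1.0], [-1.0, -0.002, -0.0]]
contact_force: [-6.1, 0.3, 0.1]
finger_gap: 0.0291
```

Run:
```python
from h import *
np.set_printoptions(precision=4,suppress=True)
x=state();print(x["position"],x["contact_force"],x["torque"])
s=cam("side"); cv2.imwrite("pics/s13.png",cv2.resize(s["img"][200:310,265:345],None,fx=5,fy=5,interpolation=cv2.INTER_CUBIC))
```

```text
[ 0.6278 -0.219   0.1018] [-6.1048  0.3185  0.1465] [ 0.1158  1.5297 -0.032 ]
```

View pics/s13.png

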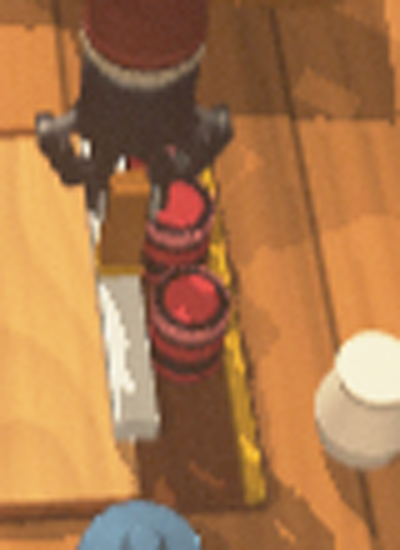

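Emit:
{"op": "servo_tool", "data": {
  "motion": [
    {"rx": 0, "ry": 0, "rz": 0, "tx": 0.001, "ty": 0, "tz": 0, "grip": 0},
    {"rx": 0, "ry": 0, "rz": 0, "tx": 0, "ty": 0, "tz": 0, "grip": 0}
  ]
}}

```text
clock: 33.28
position: [0.628, -0.219, 0.1018]
ee_rot: [[-0.004, 1.0, 0.007], [0.0, 0.007, -1.0], [-1.0, -0.004, -0.001]]
contact_force: [-8.7, 0.9, 2.9]
finger_gap: 0.0289
```

Run:
```python
from h import *
np.set_printoptions(precision=4,suppress=True)
x=state();print(x["position"],x["contact_force"],x["torque"],x["ee_rot"][:,1])
```

```text
[ 0.628  -0.219   0.1018] [-8.7468  0.9287  2.8588] [0.059  2.0684 0.0093] [ 1.      0.007  -0.0037]
```

Emit:
{"op": "servo_tool", "data": {
  "motion": [
    {"rx": 0, "ry": 0, "rz": 0, "tx": 0.001, "ty": 0, "tz": 0, "grip": 0},
    {"rx": 0, "ry": 0, "rz": 0, "tx": 0, "ty": 0, "tz": 0, "grip": 0}
  ]
}}

```text
clock: 33.52
position: [0.6283, -0.219, 0.1017]
ee_rot: [[-0.005, 1.0, 0.007], [0.001, 0.007, -1.0], [-1.0, -0.005, -0.001]]
contact_force: [-13.0, -0.1, 4.0]
finger_gap: 0.0286
```

Run:
```python
from h import *
np.set_printoptions(precision=4,suppress=True)
x=state();print(x["position"],x["contact_force"],x["torque"],x["ee_rot"][:,1])
```

```text
[ 0.6283 -0.219   0.1017] [-13.0447  -0.1487   3.9858] [ 0.0617  2.6929 -0.0242] [ 1.      0.007  -0.0055]
```

Emit:
{"op": "servo_tool", "data": {
  "motion": [
    {"rx": 0, "ry": 0, "rz": -0.008, "tx": 0, "ty": 0, "tz": 0, "grip": 0},
    {"rx": 0, "ry": 0, "rz": 0, "tx": 0, "ty": 0, "tz": 0, "grip": 0}
  ]
}}

```text
clock: 33.78
position: [0.6282, -0.2192, 0.1015]
ee_rot: [[-0.006, 1.0, 0.0], [0.0, 0.0, -1.0], [-1.0, -0.006, -0.0]]
contact_force: [-11.8, -0.4, 3.0]
finger_gap: 0.029
```

Run:
```python
from h import *
np.set_printoptions(precision=4,suppress=True)
x=state();print(x["position"],x["contact_force"],x["torque"],x["ee_rot"][:,1])
```

```text
[ 0.6282 -0.2192  0.1015] [-11.8231  -0.3527   2.9652] [0.094  2.5733 0.6485] [ 1.      0.0001 -0.0055]
```

Emit:
{"op": "servo_tool", "data": {
  "motion": [
    {"rx": 0, "ry": 0, "rz": 0.016, "tx": 0, "ty": 0, "tz": 0, "grip": 0},
    {"rx": 0, "ry": 0, "rz": 0, "tx": 0, "ty": 0, "tz": 0, "grip": 0}
  ]
}}

```text
clock: 34.02
position: [0.6282, -0.2189, 0.1011]
ee_rot: [[-0.005, 1.0, 0.014], [0.001, 0.014, -1.0], [-1.0, -0.005, -0.001]]
contact_force: [-10.3, 1.2, 1.4]
finger_gap: 0.0288
```

Run:
```python
from h import *
np.set_printoptions(precision=4,suppress=True)
x=state();print(x["position"],x["contact_force"],x["torque"],x["ee_rot"][:,1])
```

```text
[ 0.6282 -0.2189  0.1011] [-10.3183   1.174    1.4292] [-0.0807  2.3999 -0.5452] [ 0.9999  0.014  -0.0054]
```

Both ends carry load: Tz goes to +0.65 and -0.55 N·m when I yaw to either side, and is balanced at yaw about 0.007. So the end tins are on the rail. I'll return to the balanced yaw under load and then back straight off.

Emit:
{"op": "servo_tool", "data": {
  "motion": [
    {"rx": 0, "ry": 0, "rz": -0.008, "tx": 0, "ty": 0, "tz": 0, "grip": 0},
    {"rx": 0, "ry": 0, "rz": 0, "tx": 0, "ty": 0, "tz": 0, "grip": 0},
    {"rx": 0, "ry": 0, "rz": 0, "tx": 0, "ty": 0, "tz": 0, "grip": 0}
  ]
}}

```text
clock: 34.4
position: [0.6282, -0.219, 0.101]
ee_rot: [[-0.005, 1.0, 0.007], [0.001, 0.007, -1.0], [-1.0, -0.005, -0.001]]
contact_force: [-10.4, 0.8, 0.4]
finger_gap: 0.029
```

Run:
```python
from h import *
np.set_printoptions(precision=4,suppress=True)
x=state();print(x["position"],x["contact_force"],x["torque"],x["ee_rot"][:,1])
```

```text
[ 0.6282 -0.219   0.101 ] [-10.4248   0.7559   0.4108] [-0.1147  2.3366 -0.0527] [ 1.      0.007  -0.0055]
```

Emit:
{"op": "servo_tool", "data": {
  "motion": [
    {"rx": 0, "ry": 0, "rz": 0, "tx": -0.003, "ty": 0, "tz": 0, "grip": 0},
    {"rx": 0, "ry": 0, "rz": 0, "tx": -0.003, "ty": 0, "tz": 0, "grip": 0},
    {"rx": 0, "ry": 0, "rz": 0, "tx": -0.006, "ty": 0, "tz": 0.001, "grip": 0},
    {"rx": 0, "ry": 0, "rz": 0, "tx": -0.015, "ty": 0, "tz": 0.002, "grip": 0},
    {"rx": 0, "ry": 0, "rz": 0, "tx": -0.025, "ty": 0, "tz": 0.005, "grip": 0},
    {"rx": 0, "ry": 0, "rz": 0, "tx": -0.025, "ty": -0.006, "tz": 0, "grip": 0},
    {"rx": 0, "ry": 0, "rz": 0, "tx": -0.03, "ty": -0.006, "tz": 0, "grip": 0},
    {"rx": 0, "ry": 0, "rz": 0, "tx": -0.03, "ty": -0.007, "tz": 0, "grip": 0},
    {"rx": 0, "ry": 0, "rz": 0, "tx": -0.02, "ty": 0, "tz": 0, "grip": 0},
    {"rx": 0, "ry": 0, "rz": 0, "tx": 0, "ty": 0, "tz": 0, "grip": 0},
    {"rx": 0, "ry": 0, "rz": 0, "tx": 0, "ty": 0, "tz": 0, "grip": 0}
  ]
}}

```text
clock: 35.78
position: [0.4746, -0.2384, 0.1106]
ee_rot: [[0.002, 1.0, 0.007], [-0.001, 0.007, -1.0], [-1.0, 0.002, 0.001]]
contact_force: [-0.6, 0.1, -2.3]
finger_gap: 0.0291
```

Run:
```python
from h import *
np.set_printoptions(precision=4,suppress=True)
x=state();print(x["position"],x["contact_force"],x["torque"])
s=cam("side"); cv2.imwrite("pics/s14.png",cv2.resize(s["img"][200:310,225:345],None,fx=5,fy=5,interpolation=cv2.INTER_CUBIC))
t=cam("top"); cv2.imwrite("pics/t14.png",cv2.resize(t["img"][135:222,260:362],None,fx=6,fy=6,interpolation=cv2.INTER_CUBIC))
```

```text
[ 0.4746 -0.2384  0.1106] [-0.6445  0.0637 -2.2869] [-0.0433 -0.0368 -0.0307]
```

View pics/s14.png

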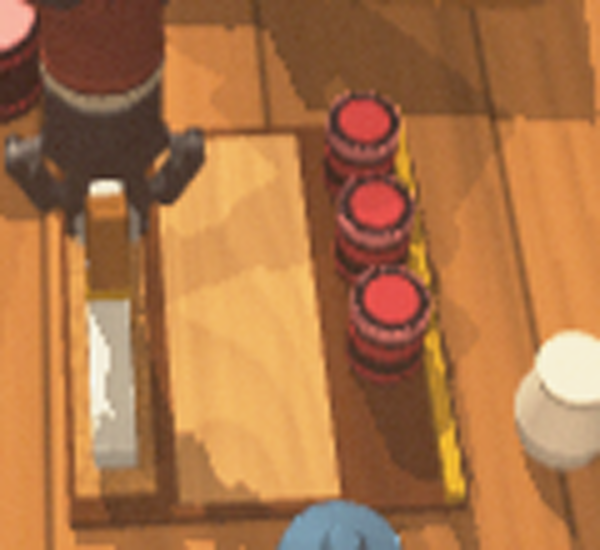

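View pics/t14.png

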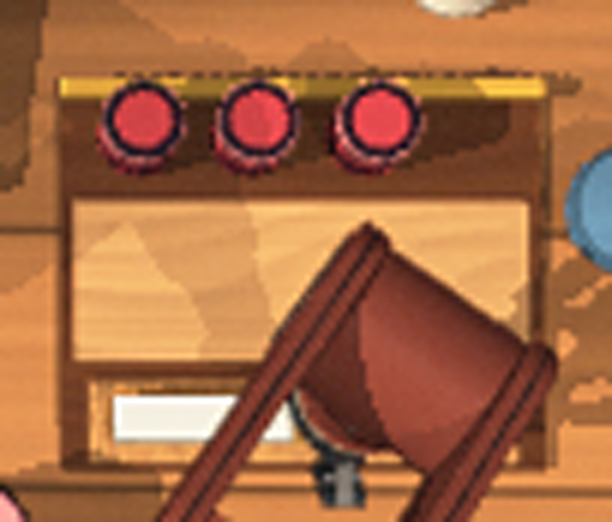

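The row is straight against the rail: lids at (362,118), (376,202) and (391,298) in the side crop, and (143,120), (258,120), (381,118) in the top crop. The rule is above the cork pad. Next I lower it.

Emit:
{"op": "servo_tool", "data": {
  "motion": [
    {"rx": 0, "ry": 0, "rz": 0, "tx": 0, "ty": 0, "tz": -0.005, "grip": 0},
    {"rx": 0, "ry": 0, "rz": 0, "tx": 0, "ty": 0, "tz": -0.003, "grip": 0},
    {"rx": 0, "ry": 0, "rz": 0, "tx": 0, "ty": 0, "tz": -0.0015, "grip": 0},
    {"rx": 0, "ry": 0, "rz": 0, "tx": 0, "ty": 0, "tz": -0.001, "grip": 0},
    {"rx": 0, "ry": 0, "rz": 0, "tx": 0, "ty": 0, "tz": 0, "grip": 0}
  ]
}}

```text
clock: 36.5
position: [0.4737, -0.2378, 0.1004]
ee_rot: [[-0.0, 1.0, 0.007], [0.0, 0.007, -1.0], [-1.0, -0.0, -0.0]]
contact_force: [-3.0, 3.4, 6.6]
finger_gap: 0.0289
```

Emit:
{"op": "servo_tool", "data": {
  "motion": [
    {"rx": 0, "ry": 0, "rz": 0, "tx": 0, "ty": 0, "tz": 0, "grip": 0.45},
    {"rx": 0, "ry": 0, "rz": 0, "tx": 0, "ty": 0, "tz": 0, "grip": 0.6},
    {"rx": 0, "ry": 0, "rz": 0, "tx": 0, "ty": 0, "tz": 0, "grip": 0.7},
    {"rx": 0, "ry": 0, "rz": 0, "tx": 0, "ty": 0, "tz": 0, "grip": 0.7},
    {"rx": 0, "ry": 0, "rz": 0, "tx": 0, "ty": 0, "tz": 0.04, "grip": 0.7},
    {"rx": 0, "ry": 0, "rz": 0, "tx": 0, "ty": 0, "tz": 0.06, "grip": 0.7},
    {"rx": 0, "ry": 0, "rz": 0, "tx": -0.005, "ty": 0.05, "tz": 0.03, "grip": 0.7},
    {"rx": 0, "ry": 0, "rz": 0, "tx": -0.01, "ty": 0.05, "tz": 0, "grip": 0.7},
    {"rx": 0, "ry": 0, "rz": 0, "tx": -0.01, "ty": 0.05, "tz": 0, "grip": 0.7},
    {"rx": 0, "ry": 0, "rz": 0, "tx": -0.01, "ty": 0.05, "tz": 0, "grip": 0.7},
    {"rx": 0, "ry": 0, "rz": 0, "tx": -0.01, "ty": 0.05, "tz": 0, "grip": 0.7},
    {"rx": 0, "ry": 0, "rz": -0.03, "tx": -0.01, "ty": 0.05, "tz": 0, "grip": 0.5},
    {"rx": 0, "ry": 0, "rz": -0.03, "tx": -0.01, "ty": 0.05, "tz": 0, "grip": 0.5},
    {"rx": 0, "ry": 0, "rz": -0.03, "tx": -0.01, "ty": 0.05, "tz": 0, "grip": 0.5},
    {"rx": 0, "ry": 0, "rz": -0.018, "tx": -0.01, "ty": 0.05, "tz": 0, "grip": 0.5},
    {"rx": 0, "ry": 0, "rz": 0, "tx": 0, "ty": 0.036, "tz": 0, "grip": 0.5},
    {"rx": 0, "ry": 0, "rz": 0, "tx": 0, "ty": 0, "tz": 0, "grip": 0.5}
  ]
}}

```text
clock: 38.62
position: [0.388, 0.2498, 0.2293]
ee_rot: [[-0.0, 0.995, -0.097], [0.0, -0.097, -0.995], [-1.0, -0.0, -0.0]]
contact_force: [0.3, -0.7, -1.0]
finger_gap: 0.0426
```

Run:
```python
from h import *
np.set_printoptions(precision=4,suppress=True)
x=state();print(x["position"],x["ee_rot"][:,1])
s=cam("side"); cv2.imwrite("pics/s15.png",s["img"])
t=cam("top"); cv2.imwrite("pics/t15.png",cv2.resize(t["img"][135:222,260:362],None,fx=6,fy=6,interpolation=cv2.INTER_CUBIC))
bt=blobs(t,(265,145,355,170)); bs=blobs(s,(280,205,325,280))
for b in bt: print(b,atz(t,b[0],.082))
for b in bs: print(b,atz(s,b[0],.082))
def q(x,y,ox,oy,f): return ((x+.5)/f-.5+ox,(y+.5)/f-.5+oy)
```

```text
[0.388  0.2498 0.2293] [ 0.9953 -0.0971 -0.0002]
(array([283.5405, 154.5   ]), np.int32(74)) [ 0.6669 -0.1252  0.082 ]
(array([302.8052, 154.5195]), np.int32(77)) [ 0.6674 -0.2013  0.082 ]
(array([323. , 154.5]), np.int32(74)) [ 0.6682 -0.2809  0.082 ]
(array([297.2429, 223.6571]), np.int32(70)) [ 0.6684 -0.1273  0.082 ]
(array([299.9459, 240.2162]), np.int32(74)) [ 0.6695 -0.2024  0.082 ]
(array([302.9759, 259.5181]), np.int32(83)) [ 0.6702 -0.2841  0.082 ]
```

View pics/s15.png

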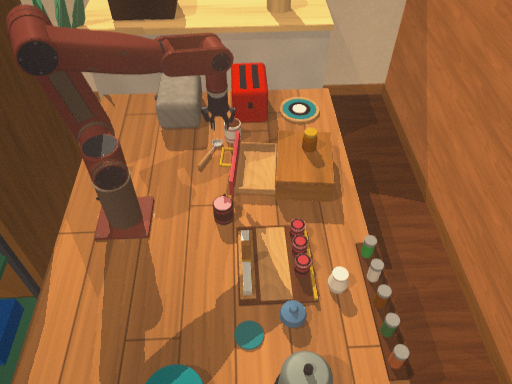

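View pics/t15.png

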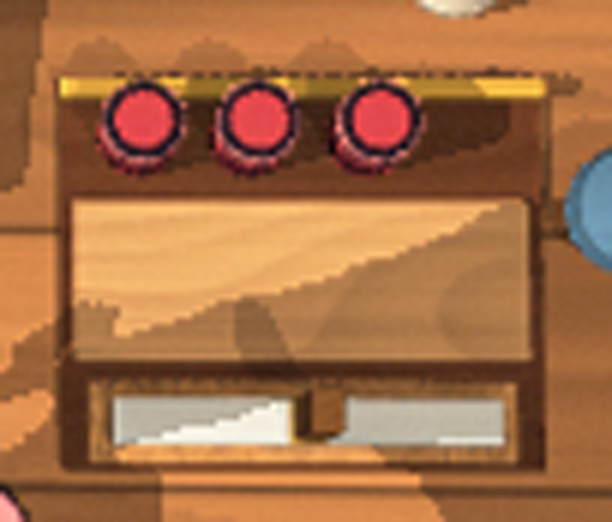

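The tins' lids fit one line to within about 0.1 mm, with a slope of -0.008 that matches the rail. The rule stands inside the cork pad, parallel to it. Next I grip the handle at side (226,155) and shut the drawer.

Emit:
{"op": "servo_tool", "data": {
  "motion": [
    {"rx": 0, "ry": 0, "rz": 0, "tx": -0.002, "ty": 0, "tz": -0.05, "grip": 0.5},
    {"rx": 0, "ry": 0, "rz": -0.006, "tx": 0, "ty": 0, "tz": -0.05, "grip": 0.5},
    {"rx": 0, "ry": 0, "rz": 0, "tx": 0, "ty": 0, "tz": -0.04, "grip": 0.5},
    {"rx": 0, "ry": 0, "rz": 0, "tx": 0, "ty": 0, "tz": -0.02, "grip": 0.5},
    {"rx": 0, "ry": 0, "rz": 0, "tx": 0, "ty": 0, "tz": 0, "grip": 0.5},
    {"rx": 0, "ry": 0, "rz": 0, "tx": 0, "ty": 0, "tz": 0, "grip": 0},
    {"rx": 0, "ry": 0, "rz": 0, "tx": 0, "ty": 0, "tz": 0, "grip": 0},
    {"rx": 0, "ry": 0, "rz": 0, "tx": 0, "ty": 0, "tz": 0, "grip": 0},
    {"rx": 0, "ry": 0, "rz": 0, "tx": 0, "ty": 0, "tz": 0, "grip": 0}
  ],
  "squeeze": 40
}}

```text
clock: 39.85
position: [0.3878, 0.248, 0.071]
ee_rot: [[0.003, 0.994, -0.107], [0.0, -0.107, -0.994], [-1.0, 0.003, -0.001]]
contact_force: [-0.1, -3.6, 7.5]
finger_gap: 0.0107
```

Emit:
{"op": "servo_tool", "data": {
  "motion": [
    {"rx": 0, "ry": 0, "rz": 0, "tx": 0.008, "ty": -0.0009, "tz": 0, "grip": 0},
    {"rx": 0, "ry": 0, "rz": 0, "tx": 0.015, "ty": -0.0016, "tz": 0, "grip": 0},
    {"rx": 0, "ry": 0, "rz": 0, "tx": 0.015, "ty": -0.0016, "tz": 0, "grip": 0},
    {"rx": 0, "ry": 0, "rz": 0, "tx": 0.015, "ty": -0.0016, "tz": 0, "grip": 0},
    {"rx": 0, "ry": 0, "rz": 0, "tx": 0.015, "ty": -0.0016, "tz": 0, "grip": 0},
    {"rx": 0, "ry": 0, "rz": 0, "tx": 0.015, "ty": -0.0016, "tz": 0, "grip": 0},
    {"rx": 0, "ry": 0, "rz": 0, "tx": 0.015, "ty": -0.0016, "tz": 0, "grip": 0},
    {"rx": 0, "ry": 0, "rz": 0, "tx": 0.015, "ty": -0.0016, "tz": 0, "grip": 0},
    {"rx": 0, "ry": 0, "rz": 0, "tx": 0.015, "ty": -0.0016, "tz": 0, "grip": 0},
    {"rx": 0, "ry": 0, "rz": 0, "tx": 0.015, "ty": -0.0016, "tz": 0, "grip": 0},
    {"rx": 0, "ry": 0, "rz": 0, "tx": 0.01, "ty": -0.0011, "tz": 0, "grip": 0},
    {"rx": 0, "ry": 0, "rz": 0, "tx": 0.006, "ty": -0.0006, "tz": 0, "grip": 0},
    {"rx": 0, "ry": 0, "rz": 0, "tx": 0, "ty": 0, "tz": 0, "grip": 0}
  ]
}}

```text
clock: 41.48
position: [0.5474, 0.2306, 0.071]
ee_rot: [[0.003, 0.994, -0.107], [-0.0, -0.107, -0.994], [-1.0, 0.003, -0.0]]
contact_force: [0.8, -3.4, 3.4]
finger_gap: 0.0111
```

Emit:
{"op": "servo_tool", "data": {
  "motion": [
    {"rx": 0, "ry": 0, "rz": 0, "tx": 0.004, "ty": -0.0004, "tz": 0, "grip": 0},
    {"rx": 0, "ry": 0, "rz": 0, "tx": 0.003, "ty": -0.0003, "tz": 0, "grip": 0},
    {"rx": 0, "ry": 0, "rz": 0, "tx": 0, "ty": 0, "tz": 0, "grip": 0}
  ]
}}

```text
clock: 41.85
position: [0.5537, 0.23, 0.071]
ee_rot: [[0.002, 0.994, -0.107], [-0.0, -0.107, -0.994], [-1.0, 0.002, 0.0]]
contact_force: [-0.2, -4.1, 7.2]
finger_gap: 0.0107
```

Emit:
{"op": "servo_tool", "data": {
  "motion": [
    {"rx": 0, "ry": 0, "rz": 0, "tx": 0.002, "ty": -0.0002, "tz": 0, "grip": 0},
    {"rx": 0, "ry": 0, "rz": 0, "tx": 0.001, "ty": -0.0001, "tz": 0, "grip": 0},
    {"rx": 0, "ry": 0, "rz": 0, "tx": 0, "ty": 0, "tz": 0, "grip": 0}
  ]
}}

```text
clock: 42.22
position: [0.5552, 0.2298, 0.071]
ee_rot: [[-0.001, 0.994, -0.107], [-0.001, -0.107, -0.994], [-1.0, -0.001, 0.001]]
contact_force: [-6.7, -3.0, 11.7]
finger_gap: 0.0111
```

Emit:
{"op": "servo_tool", "data": {
  "motion": [
    {"rx": 0, "ry": 0, "rz": 0, "tx": 0.002, "ty": -0.0002, "tz": 0, "grip": 0},
    {"rx": 0, "ry": 0, "rz": 0, "tx": 0, "ty": 0, "tz": 0, "grip": 0}
  ]
}}

```text
clock: 42.48
position: [0.5552, 0.2298, 0.071]
ee_rot: [[-0.005, 0.994, -0.106], [-0.001, -0.106, -0.994], [-1.0, -0.005, 0.001]]
contact_force: [-14.9, -3.7, 17.4]
finger_gap: 0.0107
```

Moved 0.170 m in all and the force rises, so the drawer is at its closed stop. I'll release and lift.

Emit:
{"op": "servo_tool", "data": {
  "motion": [
    {"rx": 0, "ry": 0, "rz": 0, "tx": 0, "ty": 0, "tz": 0, "grip": 0.5},
    {"rx": 0, "ry": 0, "rz": 0, "tx": 0, "ty": 0, "tz": 0, "grip": 0.5},
    {"rx": 0, "ry": 0, "rz": 0, "tx": 0, "ty": 0, "tz": 0, "grip": 0.5},
    {"rx": 0, "ry": 0, "rz": 0, "tx": 0, "ty": 0, "tz": 0.03, "grip": 0.5},
    {"rx": 0, "ry": 0, "rz": 0, "tx": 0, "ty": 0, "tz": 0.05, "grip": 0.5},
    {"rx": 0, "ry": 0, "rz": 0, "tx": 0, "ty": 0, "tz": 0.05, "grip": 0.5},
    {"rx": 0, "ry": 0, "rz": 0, "tx": -0.04, "ty": 0, "tz": 0.03, "grip": 0.5},
    {"rx": 0, "ry": 0, "rz": 0, "tx": -0.05, "ty": 0, "tz": 0, "grip": 0.5},
    {"rx": 0, "ry": 0, "rz": 0, "tx": -0.05, "ty": 0, "tz": 0, "grip": 0.5},
    {"rx": 0, "ry": 0, "rz": 0, "tx": 0, "ty": 0, "tz": 0, "grip": 0.5}
  ]
}}

```text
clock: 43.72
position: [0.4147, 0.2299, 0.2289]
ee_rot: [[-0.001, 0.994, -0.105], [-0.0, -0.105, -0.994], [-1.0, -0.001, 0.0]]
contact_force: [0.8, -0.6, -1.2]
finger_gap: 0.0422
```

Run:
```python
from h import *
np.set_printoptions(precision=4,suppress=True)
x=state();print(x["position"],x["contact_force"])
s=cam("side"); cv2.imwrite("pics/s16.png",s["img"])
t=cam("top"); cv2.imwrite("pics/t16.png",t["img"])
cv2.imwrite("pics/s16c.png",cv2.resize(s["img"][115:215,240:340],None,fx=5,fy=5,interpolation=cv2.INTER_CUBIC))
for b in blobs(t,(265,145,355,170)): print(b,atz(t,b[0],.082))
for b in blobs(s,(280,205,325,280)): print(b,atz(s,b[0],.082))
```

```text
[0.4147 0.2299 0.2289] [ 0.8413 -0.5844 -1.184 ]
(array([283.5405, 154.5   ]), np.int32(74)) [ 0.6669 -0.1252  0.082 ]
(array([302.8052, 154.5195]), np.int32(77)) [ 0.6674 -0.2013  0.082 ]
(array([323. , 154.5]), np.int32(74)) [ 0.6682 -0.2809  0.082 ]
(array([297.4267, 223.72  ]), np.int32(75)) [ 0.6691 -0.1276  0.082 ]
(array([300.1154, 240.2949]), np.int32(78)) [ 0.6701 -0.2027  0.082 ]
(array([302.8966, 259.4713]), np.int32(87)) [ 0.67   -0.2839  0.082 ]
```

View pics/t16.png

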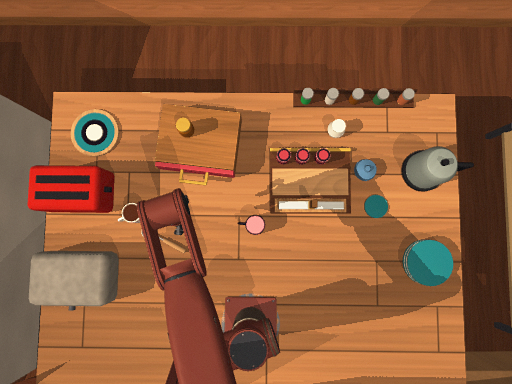

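View pics/s16c.png

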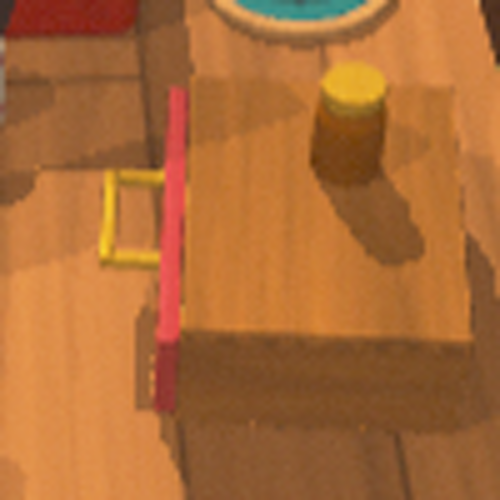

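View pics/s16.png

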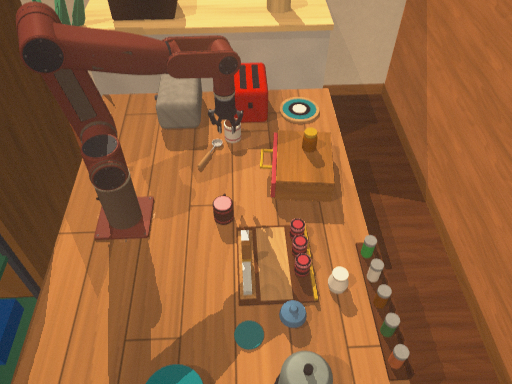

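The drawer front sits flush against the cabinet at (178,230) in the crop. The tins are still on the rail at top (283,155), (303,155) and (323,155). The rule stands on the pad at (311,205), the bystanders haven't moved, and the arm is clear.

```bash
python3 -c "
from plant import *
print(hand_in())"
```

```text
the job is handed in; nothing more can be done
None
```

I've handed the job in, finished in about 44 s of the 210 s allowed. I pulled the drawer to its stop, stood all three tins on the pale strip and pushed the row to the rail with the rule held by its grip. Then I put the rule back on the cork pad and shut the drawer.

- **Knocked tin:** one tin was knocked about 4 cm aside on the pale strip after I released it. It stayed upright on the strip, so I left it there and placed the other two around it.
- **Tins at the rail:** the rule pressed the row with about 10–13 N. Turning it slightly either way loaded the tin at that end, so both end tins are on the rail. Contact of the middle tin rests on the straight bar and the pictures.
- **Straightness:** in the top view the lids fit one line to about 0.1 mm, parallel to the rail. The last side view read about 0.5 mm off a line, which is within what its pixels can resolve.
- **Rule:** it stands inside the cork pad, parallel to the rail. I set it down about 18 mm further along y than it started, because it had slightly overhung the pad's end.
- **Drawer:** it travelled 0.170 m from stop to stop, and the pictures show no gap at the front.
- **Other things on the table:** none look moved in the before and after pictures.
- **Disagreement:** the rail's position from the arm and from the cameras differs by about 2 mm, which is the calibration's stated accuracy.

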